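# Take down the test weight and its S-hook from the lab stand

## Robot

A 6-joint arm with a two-finger parallel gripper is mounted at the origin on the work surface. World frame = base frame: x ahead of the robot, y to its left, z up, the work surface at z = 0. Lengths are in m, angles in rad, forces in N, time in s.
With the tool pointing down it reaches from about 0.3 to 0.75 m from the base axis. Payload 8.5 kg.
Tool frame: the origin (TCP) lies on the centre line of the jaws, within the pads' length; the fingertips stand 8 mm ahead of it and the grasp point (between the pads) lies 11 mm behind it; z points along the fingers, y is the line along which they close (so a half turn about z gives the same grasp; the last joint's range is limited). The gripper opens to 88 mm and grips with 3 to 60 N. Pads are 18 mm wide; open, the fingers measure 123 mm over their backs; the gripper's body (75 mm by 187 mm) begins 45 mm behind the grasp point.
Start: joints at [0.989, 0.381, 1.297, -0, 1.464, -0.215], TCP at [0.197, 0.513, 0.247] pointing down, gripper open.
Joint ranges: [-3.11, 3.11], [-0.89, 2.33], [0.22, 2.48], [-1.42, 4.56], [0.17, 2.85], [-2.88, 2.88]. Speed limits (rad/s): [2.39, 2.39, 3.14, 3.14, 3.14, 3.14].

## Interface

Orientations are given as a unit quaternion [x, y, z, w].
In Python, from bench import bot gives the robot as it stands.
- The arm moves only by the tool move_arm, never from a script. Its argument "increments" is a list of rows, each an object of numbers: "claw": the opening, from 0 (shut) to 1 (fully open); "tx", "ty", "tz": the shift along the tool's x, y, z in units of 0.025 m (1.0 is 0.025 m); "wx", "wy", "wz": the turn, a rotation vector about the tool's x, y, z in units of 0.1 rad (1.0 is 0.1 rad). In form: [{"claw": .., "tx": .., "ty": .., "tz": .., "wx": .., "wy": .., "wz": ..}, ...]. A call has 1 to 12 rows; each row shifts and turns the commanded pose from where the row before left it, along the tool's axes as they then stand; what a row does not reach is not made up. A row lasts 1/12 s, in which the tool goes at most 41.7 mm and 7.16 degrees, less where a joint would pass 70% of its speed; a pose out of reach is approached as far as the arm can. A call with a number of a shift or a turn outside -1 to 1 is refused whole. A call with a gripper value outside its range is refused whole. The fingers move at their own pace and stop on an object; "newtons" is the grip in N (left out, the last holds). Time passes only in rows, so rows that do not move let the fingers close. It gives the time, the measured TCP pose, the force, the opening and the grip force at its end, in the units of the state.
- bot.get_obs(): the state, without advancing time (a new reading comes with each control period).
- bot.grab_frame(name): name is "side" or "top" or "wrist"; returns the picture (400x640x3 uint8, blue, green, red); there is no depth.
- bot.camera_params(name): a dict with "fx", "fy", "cx", "cy" (pixels), "k1" (the pictures are not rectified: a ray, as slopes to the right and down, at radius r is drawn at 1 + k1 r^2 times it, then the intrinsics apply), "camera_from_world" (4x4, takes a point from world to camera coordinates). Camera axes: x right, y down, z forward; pixel columns grow to the right and rows downward; lengths in m; the calibration is good to about 2 mm. A picture is of the moment at which its call begins: read the wrist's pose just before it. camera_params takes no time and is no camera call; for the wrist camera it gives the pose at the moment of the call.
- bot.finish_job(): hands the job in; it is judged then, once.
Trained networks look in the newest picture that a camera, given by its name, has taken for a name from the list of things; names that differ only in an ending like _2 or _b are one class to them, and where a whole thing is asked for, a point or a joint stands for the part that bears it (a point fixed in the world has none). Each returns a list of dicts, best first, with "score" (0 to 1); they miss things now and then, are a little off and sometimes report something else, mostly with a low value. They report only what shows in the picture. A call takes as long as a camera call. They do not tell look-alikes from the thing itself.
- bot.look_for(camera, query): "at" ([x, y, z] in m, in the coordinates of the camera as it stood for that picture, good to about 4 mm: the middle of the surface that is visible of it).
- bot.silhouettes(camera, query): "mask" (400x640 bool, what is visible of it).
The state is a dict: "time_s": time; "q": joint angles; "qd": joint speeds; "effort": joint torques, N m; "position": TCP position; "ee_rot": TCP orientation; "wrist_force": force on the tool from outside, world axes, zero at the start; "moment": the same for the moment, N m; "width": finger opening in m; "finger_force": force on a finger pad.
Only numpy, scipy, OpenCV 4.12 (cv2) and the standard library are available. Lean on these libraries where they do the work, as an engineer would, in place of code of your own. Each camera call takes 0.05 s, during which the arm holds its last target. There are 200 camera calls.

## Task

The steel weight hangs by its bail from the ball-tipped lower eye of the S-hook on the lab stand's side rod. Lift it a little, twist its bail square to the hook so that it passes the narrow mouth, and draw it off over the ball tip, leaving the hook hanging on the rod; then set the weight down, without dropping it, upright in the empty cell of the wooden weight tray. After that, take the S-hook off the rod and put it in the grey plastic bin, leaving the small weight, the jar and the beaker as they stand.

Things in the scene. Friction and masses are not known exactly. Their poses are not given: they have to be found in the camera images.
- weight_mid (a point): Hanging weight: steel cylinder 32 mm across, 80 mm high, about 0.5 kg, with a stiff closed bail (stirrup of 5 mm wire) on top. Point: middle of the cylinder. z up along it; x along the bail's top bar; y across the bail. The bail is square to the hook when this x lies along the hook's x, either way; it starts 44 to 50 degrees off, turned anticlockwise seen from above.
- bail_top (a point): Middle of the weight's straight bail bar, 94.5 mm above weight_mid, same axes. Inside, the bail is 26 mm wide and 52 mm high, down to the weight's top. At the start it rests in the bottom of the hook's lower eye.
- hook_mid (a point): S-hook of 8 mm steel bar, 110 mm high, 0.1 kg, flat in its yz plane (z up, x along the rod), loose on the rod: swings in its plane. Point: mid-height, between the eyes (shank runs aslant from y -16, z -35 to y +17, z +34 mm). Upper eye: half circle, centreline radius 17 mm about z +34 mm, its plain tip on the -y side, so the hook comes off the rod if lifted 26 mm, easing a little to +y, then moved along its +y.
- hook_eye (a point): Centre of the S-hook's lower eye, 35 mm below hook_mid, same axes: centreline radius 16 mm (40 mm wide outside), open above. It curls in on the +y side to a 15 mm rubber ball about y +10.4, z +12.2 mm; mouth between ball and shank 7 mm, so the bail passes freely only if turned nearly square first. It clears the ball if lifted 33 to 43 mm (at 44 the weight's top meets the hook), then moved along +y.
- rod_end (a point): Free end of the fixed lab stand's side rod: level steel rod 10 mm across, 291 mm above the bench. x runs along the rod towards the upright (124 mm away, rising above the rod), z up. The hook hangs 22 mm from this end in a 9 mm gap between two 22 mm set collars, so it cannot turn about the vertical; the rod overhangs the weight. The stand's base plate (100 mm wide, 12 mm thick) lies below.
- cell (a point): Centre of the floor of the empty cell of the fixed wooden weight tray; floor 8 mm above the bench, walls 25 mm high and 8 mm thick. The cell is 104 mm along x by 100 mm along y inside; the other cell lies on its +y side. z up.
- bin_in (a point): Centre of the floor of the empty fixed grey plastic bin: 160 mm (x) by 190 mm (y) outside, 45 mm high, walls and floor 4 mm thick. z up.
- small_weight_mid (a point): Small steel weight of the same shape standing in the tray's other cell, 25 mm across, body 42 mm high, bail up to 66 mm; point at the middle of its body. Leave it.
- jar: White plastic reagent jar with blue cap, 68 mm across, 130 mm high, on the bench; origin at the centre of its underside. Leave it.
- beaker: Glass beaker 68 mm across, 85 mm high, on the bench; origin at the centre of its underside. Leave it.
Mind the look-alikes: they are no part of the job. Leave any blue or red look-alike of the part that bears weight_mid alone.

How it is judged:
By the outcome, as a careful person would: the job done as asked, in the order asked, and still so for the second after the job is handed in, with the robot touching nothing.
It also fails if it takes over 64 s, if anything falls off the work surface, if the arm or the gripper's body presses on something with over 40 N, if the wrist force passes 120 N, or if a joint passes its speed limit or range.

## Working session

There is one attempt and no reset: what is moved stays moved. The work goes in short steps, Python scripts to look and compute and a tool call to move; the robot and the scene stay as the last step left them, time stands still between calls to the robot, and variables do not carry over. Pictures are saved under pics/ and viewed, at most 10 in all, crops included, and the job is handed in when it is done.

Besides the shell and the picture viewer there is one more tool, called as name([rows], argument=value, ...), one row to a line, values as JSON. move_arm: Moves the arm, as the interface text tells. Its arguments: {"type":"object","properties":{"increments":{"type":"array","items":{"type":"object","properties":{"claw":{"type":"number"},"tx":{"type":"number","minimum":-1,"maximum":1},"ty":{"type":"number","minimum":-1,"maximum":1},"tz":{"type":"number","minimum":-1,"maximum":1},"wx":{"type":"number","minimum":-1,"maximum":1},"wy":{"type":"number","minimum":-1,"maximum":1},"wz":{"type":"number","minimum":-1,"maximum":1}}}},"newtons":{"type":"number"}},"required":["increments"]}

```bash
mkdir -p pics; ls; cat > h.py <<'E'
import numpy as np, cv2
from bench import bot
from scipy.spatial.transform import Rotation as R
def P(n):
    p=bot.camera_params(n); return p
def proj(n,X,p=None):
    p=p or P(n); T=np.array(p["camera_from_world"]); X=np.atleast_2d(X)
    c=X@T[:3,:3].T+T[:3,3]; s=c[:,:2]/c[:,2:]; r2=(s**2).sum(1,keepdims=True)
    s=s*(1+p["k1"]*r2); return s*[p["fx"],p["fy"]]+[p["cx"],p["cy"]]
def ray(n,uv,p=None):
    p=p or P(n); K=np.array([[p["fx"],0,p["cx"]],[0,p["fy"],p["cy"]],[0,0,1.]])
    s=cv2.undistortPoints(np.array(uv,float).reshape(-1,1,2),K,np.array([p["k1"],0,0,0.])).reshape(-1,2)
    T=np.array(p["camera_from_world"]); d=np.c_[s,np.ones(len(s))]@T[:3,:3]
    return -T[:3,:3].T@T[:3,3], d/np.linalg.norm(d,axis=1,keepdims=True)
def onplane(n,uv,z,p=None):
    o,d=ray(n,uv,p); return o+d*((z-o[2])/d[:,2])[:,None]
def tri(obs):  # [(cam,uv),...]
    A=np.zeros((3,3));b=np.zeros(3)
    for n,uv in obs:
        o,d=ray(n,uv); M=np.eye(3)-np.outer(d[0],d[0]); A+=M;b+=M@o
    return np.linalg.solve(A,b)
def toworld(n,x):
    T=np.array(P(n)["camera_from_world"]); return T[:3,:3].T@(np.array(x)-T[:3,3])
E
python3 - <<'E'
from h import *
s=bot.get_obs(); print({k:np.round(v,3) for k,v in s.items()})
for n in ["side","top","wrist"]:
    cv2.imwrite(f"pics/{n}0.png",bot.grab_frame(n))
    p=P(n); T=np.array(p["camera_from_world"]); print(n,p["fx"],p["k1"],"pos",np.round(-T[:3,:3].T@T[:3,3],3),"fwd",np.round(T[2,:3],2))
for q in ["weight_mid","bail_top","hook_mid","hook_eye","rod_end","cell","bin_in","small_weight_mid","jar","beaker"]:
    for n in ["side","top"]:
        print(q,n,[(np.round(toworld(n,d["at"]),3).tolist(),round(d["score"],2)) for d in bot.look_for(n,q)[:4]])
E
```

```text
pics
{'time_s': np.float64(0.0), 'q': array([ 0.989,  0.381,  1.298,  0.   ,  1.464, -0.215]), 'qd': array([-0.001,  0.001, -0.002, -0.   ,  0.   ,  0.   ]), 'effort': array([-1.0000e-03, -4.3792e+01, -2.2456e+01,  7.1000e-02,  3.5000e-02,
       -0.0000e+00]), 'position': array([0.197, 0.513, 0.246]), 'ee_rot': array([ 0.182,  0.983, -0.001, -0.   ]), 'wrist_force': array([ 0.417, -0.492,  0.805]), 'moment': array([-0.014,  0.006,  0.028]), 'finger_force': np.float64(0.0), 'width': np.float64(0.088)}
side 381.01055049743957 -0.0023148900131636854 pos [ 0.345 -0.875  0.743] fwd [ 0.25  0.83 -0.51]
top 383.58295520763045 -0.030051236510774786 pos [0.442 0.017 1.33 ] fwd [ 0.13  0.   -0.99]
wrist 341.49819964001705 -0.002686522796594573 pos [0.126 0.541 0.385] fwd [ 0.28 -0.11 -0.95]
weight_mid side [([0.767, -0.044, 0.058], 0.75), ([0.621, -0.079, 0.127], 0.66), ([0.738, -0.171, 0.067], 0.6), ([0.483, -0.259, 0.046], 0.41)]
weight_mid top [([0.737, -0.163, 0.08], 0.68), ([0.768, -0.03, 0.083], 0.59)]
bail_top side [([0.625, -0.078, 0.131], 0.93), ([0.738, -0.177, 0.061], 0.93), ([0.76
[... 248 characters left out ...]
 -0.066, 0.242], 0.72), ([0.483, -0.259, 0.045], 0.41)]
hook_eye top [([0.625, -0.066, 0.295], 0.45)]
rod_end side [([0.639, 0.003, 0.014], 0.88), ([0.641, -0.274, 0.054], 0.16)]
rod_end top [([0.636, 0.002, 0.013], 0.66)]
cell side [([0.466, -0.334, 0.009], 0.88)]
cell top [([0.47, -0.317, 0.0], 0.57), ([0.642, 0.258, 0.129], 0.2)]
bin_in side [([0.485, 0.329, 0.013], 0.94)]
bin_in top [([0.491, 0.308, 0.003], 0.7)]
small_weight_mid side [([0.483, -0.262, 0.046], 0.66)]
small_weight_mid top [([0.478, -0.252, 0.048], 0.58), ([0.619, -0.062, 0.149], 0.5)]
jar side [([0.644, 0.244, 0.076], 0.89)]
jar top [([0.643, 0.256, 0.128], 0.73)]
beaker side [([0.643, -0.274, 0.057], 0.92)]
beaker top []
```

View pics/side0.png

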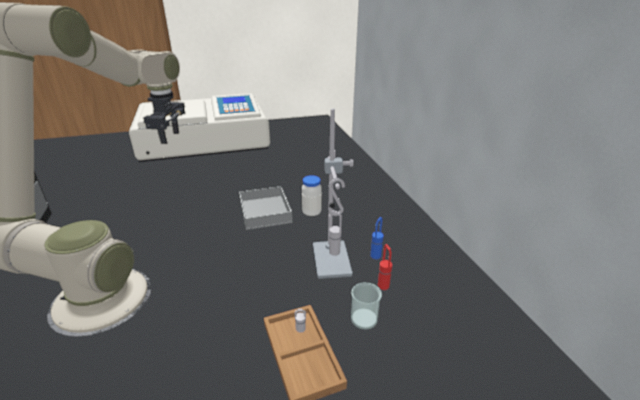

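View pics/top0.png

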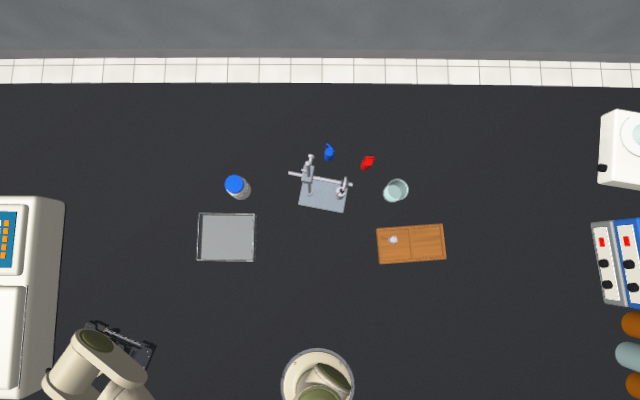

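The side view shows the steel weight hanging at about (334,240) under the hook (336,195). The look-alikes are the blue one at (377,245) and the red one at (385,272), both standing on the bench. Only the grey one hangs from the hook, so it is the one meant. I'll confirm that in an enlarged crop.

```bash
python3 - <<'E'
import cv2,numpy as np
a=cv2.imread("pics/side0.png")[145:280,290:390]; b=cv2.imread("pics/top0.png")[140:220,280:360]
a=cv2.resize(a,None,fx=4.4,fy=4.4,interpolation=cv2.INTER_CUBIC); b=cv2.resize(b,None,fx=4.4,fy=4.4,interpolation=cv2.INTER_CUBIC)
c=np.zeros((max(a.shape[0],b.shape[0]),a.shape[1]+b.shape[1],3),np.uint8)
c[:a.shape[0],:a.shape[1]]=a; c[:b.shape[0],a.shape[1]:]=b; print(c.shape); cv2.imwrite("pics/crop1.png",c)
E
```

```text
(594, 792, 3)
```

View pics/crop1.png

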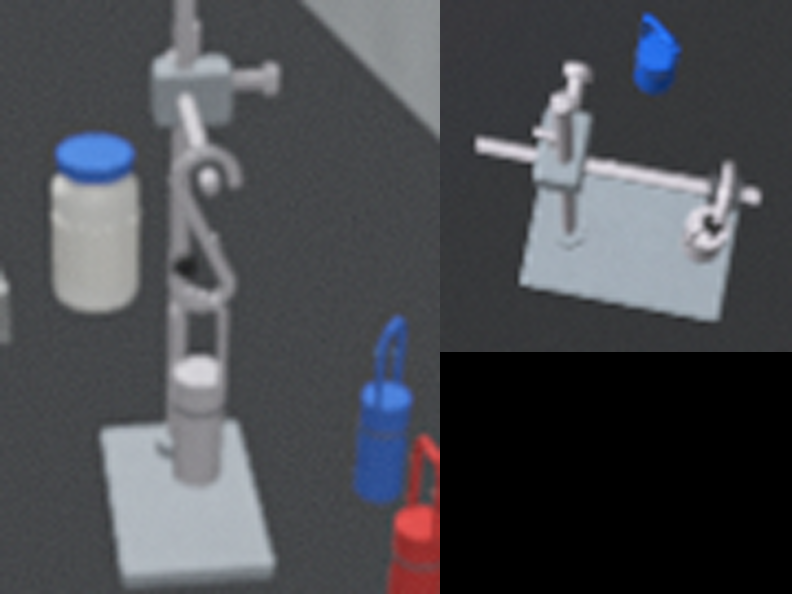

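The crop confirms it. The grey steel weight at (334,240) hangs by its bail from the S-hook. The hook's black ball is on the robot's side at about (332,206) and the plain tip of the upper eye is on the far side, so hook +y points towards the robot. Next I'll measure the rod, tray and bin.

```bash
cat >> h.py <<'E'
def plan(p0,q0,p1,q1,smin=0.9,dmax=0.9):
    """rows (tool-frame shift then turn) from pose to pose"""
    R0,R1=R.from_quat(q0),R.from_quat(q1); rv=(R0.inv()*R1).as_rotvec(); d=np.array(p1)-p0
    n=int(max(1,np.ceil(np.linalg.norm(rv)/0.1/smin),np.ceil(np.linalg.norm(d)/0.025/dmax)))
    p=np.array(p0,float);Rc=R0;rows=[]
    for i in range(1,n+1):
        t=np.round(Rc.inv().apply(p0+d*i/n-p)/0.025,2)
        w=np.round((Rc.inv()*(R0*R.from_rotvec(rv*i/n))).as_rotvec()/0.1,2)
        rows.append([*t,*w]); p=p+Rc.apply(t*0.025); Rc=Rc*R.from_rotvec(w*0.1)
    return rows
def pose(az,tilt):  # tool z at azimuth az, tilt below horizontal, tool x up (deg)
    a,t=np.radians([az,tilt]); z=np.array([np.cos(a)*np.cos(t),np.sin(a)*np.cos(t),-np.sin(t)])
    x=np.array([np.cos(a)*np.sin(t),np.sin(a)*np.sin(t),np.cos(t)]); return R.from_matrix(np.c_[x,np.cross(z,x),z]).as_quat()
def show(rows):
    k="tx ty tz wx wy wz".split()
    for i in range(0,len(rows),12): print("["+",".join("{"+",".join(f'"{a}":{v:g}' for a,v in zip(k,r) if v)+"}" for r in rows[i:i+12])+"]")
E
python3 - <<'E'
from h import *
print("rod",onplane("top",[[288.6,173],[352.3,184.8],[347.5,178],],0.291).round(4))
print("tray",onplane("top",[(376,229),(443,224),(446,258),(379,264),(409.5,226.5),(412,261)],0.033).round(3))
print("bin",onplane("top",[(197,213),(255,213),(254.5,261),(197,261)],0.045).round(3))
print("weight bottom/top side",tri([("side",(290+197/4.4,145+375/4.4))]*1+[("top",(280+(708-440)/4.4,140+235/4.4))]).round(3))
for n,q in [("side","weight_mid"),("side","hook_mid"),("top","hook_mid"),("top","rod_end"),("top","weight_mid")]:
    for d in bot.silhouettes(n,q)[:4]:
        m=d["mask"]; v,u=np.nonzero(m); print(n,q,round(d["score"],2),m.sum(),u.min(),u.max(),v.min(),v.max(),u.mean().round(1),v.mean().round(1))
s=bot.get_obs(); print(s["time_s"])
# waypoint A: yaw so that tool x az -> 50, tool down
qA=pose(50,90); rows=plan(s["position"],s["ee_rot"],[0.42,0.05,0.33],qA); print(len(rows)); show(rows)
E
```

```text
rod [[ 0.6561  0.0837  0.291 ]
 [ 0.6241 -0.0917  0.291 ]
 [ 0.643  -0.0787  0.291 ]]
tray [[ 0.518 -0.198  0.033]
 [ 0.536 -0.426  0.033]
 [ 0.422 -0.432  0.033]
 [ 0.401 -0.206  0.033]
 [ 0.527 -0.312  0.033]
 [ 0.412 -0.317  0.033]]
bin [[0.568 0.407 0.045]
 [0.569 0.211 0.045]
 [0.409 0.208 0.045]
 [0.408 0.4   0.045]]
weight bottom/top side [ 0.624 -0.072  0.148]
side weight_mid 0.89 355 378 391 245 288 384.4 271.2
side weight_mid 0.53 281 371 382 219 258 376.4 244.1
side hook_mid 0.74 21 329 332 185 212 330.4 207.0
top hook_mid 0.52 16 340 345 179 192 341.8 189.2
top rod_end 0.63 1504 289 350 156 212 318.8 190.0
top weight_mid 0.65 124 324 333 146 161 328.4 153.5
top weight_mid 0.48 80 334 344 187 199 338.2 194.1
1.4
24
[{"tx":-0.62,"ty":-0.59,"tz":-0.14,"wz":0.79},{"tx":-0.67,"ty":-0.53,"tz":-0.14,"wz":0.8},{"tx":-0.71,"ty":-0.49,"tz":-0.14,"wz":0.79},{"tx":-0.74,"ty":-0.42,"tz":-0.13,"wz":0.79},{"tx":-0.78,"ty":-0.36,"tz":-0.14,"wz":0.79},{"tx":-0.8,"ty":-0.31,"tz":-0.14,"wz":0.8},{"tx":-0.83,"ty":-0.23,"tz":-0.14,"wz":0.79},{"tx":-0.84,"ty":-0.17,"tz":-0.14,"wz":0.79},{"tx":-0.85,"ty":-0.11,"tz":-0.14,"wz":0.79},{"tx":-0.85,"ty":-0.03,"tz":-0.14,"wz":0.8},{"tx":-0.86,"ty":0.03,"tz":-0.14,"wz":0.79},{"tx":-0.85,"ty":0.1,"tz":-0.13,"wz":0.79}]
[{"tx":-0.84,"ty":0.16,"tz":-0.14,"wz":0.79},{"tx":-0.83,"ty":0.23,"tz":-0.14,"wz":0.8},{"tx":-0.8,"ty":0.3,"tz":-0.14,"wz":0.79},{"tx":-0.78,"ty":0.36,"tz":-0.14,"wz":0.79},{"tx":-0.74,"ty":0.42,"tz":-0.14,"wz":0.79},{"tx":-0.72,"ty":0.48,"tz":-0.14,"wz":0.8},{"tx":-0.67,"ty":0.53,"tz":-0.14,"wz":0.79},{"tx":-0.62,"ty":0.59,"tz":-0.13,"wz":0.79},{"tx":-0.58,"ty":0.63,"tz":-0.14,"wz":0.79},{"tx":-0.53,"ty":0.67,"tz":-0.14,"wz":0.8},{"tx":-0.47,"ty":0.72,"tz":-0.14,"wz":0.79},{"tx":-0.41,"ty":0.75,"tz":-0.14,"wz":0.79}]
```

move_arm([
  {"tx":-0.62,"ty":-0.59,"tz":-0.14,"wz":0.8},
  {"tx":-0.67,"ty":-0.53,"tz":-0.14,"wz":0.8},
  {"tx":-0.71,"ty":-0.49,"tz":-0.14,"wz":0.8},
  {"tx":-0.74,"ty":-0.42,"tz":-0.14,"wz":0.8},
  {"tx":-0.78,"ty":-0.36,"tz":-0.14,"wz":0.8},
  {"tx":-0.8,"ty":-0.3,"tz":-0.14,"wz":0.8},
  {"tx":-0.83,"ty":-0.23,"tz":-0.14,"wz":0.8},
  {"tx":-0.84,"ty":-0.17,"tz":-0.14,"wz":0.8},
  {"tx":-0.85,"ty":-0.11,"tz":-0.14,"wz":0.8},
  {"tx":-0.85,"ty":-0.03,"tz":-0.14,"wz":0.8},
  {"tx":-0.86,"ty":0.03,"tz":-0.14,"wz":0.8},
  {"tx":-0.85,"ty":0.1,"tz":-0.14,"wz":0.8},
])

```text
$.increments[0]: bad value
```

move_arm([
  {"tx":-0.84,"ty":0.16,"tz":-0.14,"wz":0.8},
  {"tx":-0.83,"ty":0.23,"tz":-0.14,"wz":0.8},
  {"tx":-0.8,"ty":0.3,"tz":-0.14,"wz":0.8},
  {"tx":-0.78,"ty":0.36,"tz":-0.14,"wz":0.8},
  {"tx":-0.74,"ty":0.42,"tz":-0.14,"wz":0.8},
  {"tx":-0.72,"ty":0.48,"tz":-0.14,"wz":0.8},
  {"tx":-0.67,"ty":0.53,"tz":-0.14,"wz":0.8},
  {"tx":-0.62,"ty":0.59,"tz":-0.14,"wz":0.8},
  {"tx":-0.58,"ty":0.63,"tz":-0.14,"wz":0.8},
  {"tx":-0.53,"ty":0.67,"tz":-0.14,"wz":0.8},
  {"tx":-0.47,"ty":0.72,"tz":-0.14,"wz":0.8},
  {"tx":-0.41,"ty":0.75,"tz":-0.14,"wz":0.8},
])

```text
$.increments[0]: bad value
```

```bash
python3 - <<'E'
from h import *
s=bot.get_obs(); print(s["time_s"],s["q"].round(3),s["position"].round(4),R.from_quat(s["ee_rot"]).as_matrix().round(3).tolist(),s["wrist_force"])
rows=plan(s["position"],s["ee_rot"],[0.47,-0.18,0.26],pose(50,25)); print(len(rows)); show(rows)
E
```

```text
1.4 [ 0.989  0.381  1.297 -0.     1.464 -0.215] [0.1972 0.5134 0.2468] [[-0.933, 0.359, 0.0], [0.359, 0.933, -0.0], [-0.0, 0.0, -1.0]] [-0.20644513  1.00590546 -0.02907073]
34
[{"tx":-0.59,"ty":-0.65,"tz":-0.02,"wx":-0.31,"wy":0.22,"wz":0.49},{"tx":-0.62,"ty":-0.61,"tz":-0.04,"wx":-0.31,"wy":0.23,"wz":0.49},{"tx":-0.65,"ty":-0.58,"tz":-0.09,"wx":-0.32,"wy":0.22,"wz":0.49},{"tx":-0.68,"ty":-0.55,"tz":-0.11,"wx":-0.31,"wy":0.22,"wz":0.49},{"tx":-0.7,"ty":-0.51,"tz":-0.15,"wx":-0.31,"wy":0.22,"wz":0.49},{"tx":-0.72,"ty":-0.47,"tz":-0.17,"wx":-0.31,"wy":0.23,"wz":0.49},{"tx":-0.74,"ty":-0.43,"tz":-0.21,"wx":-0.32,"wy":0.22,"wz":0.49},{"tx":-0.75,"ty":-0.38,"tz":-0.24,"wx":-0.31,"wy":0.22,"wz":0.49},{"tx":-0.76,"ty":-0.34,"tz":-0.26,"wx":-0.31,"wy":0.23,"wz":0.49},{"tx":-0.77,"ty":-0.29,"tz":-0.29,"wx":-0.32,"wy":0.22,"wz":0.49},{"tx":-0.78,"ty":-0.25,"tz":-0.32,"wx":-0.31,"wy":0.22,"wz":0.5},{"tx":-0.79,"ty":-0.19,"tz":-0.34,"wx":-0.31,"wy":0.23,"wz":0.49}]
[{"tx":-0.78,"ty":-0.15,"tz":-0.37,"wx":-0.31,"wy":0.22,"wz":0.49},{"tx":-0.78,"ty":-0.1,"tz":-0.38,"wx":-0.32,"wy":0.22,"wz":0.49},
[... 584 characters left out ...]
61,"ty":0.4,"tz":-0.5,"wx":-0.31,"wy":0.22,"wz":0.49}]
[{"tx":-0.57,"ty":0.44,"tz":-0.49,"wx":-0.31,"wy":0.22,"wz":0.49},{"tx":-0.54,"ty":0.48,"tz":-0.5,"wx":-0.31,"wy":0.23,"wz":0.49},{"tx":-0.5,"ty":0.53,"tz":-0.49,"wx":-0.32,"wy":0.22,"wz":0.49},{"tx":-0.46,"ty":0.56,"tz":-0.48,"wx":-0.31,"wy":0.22,"wz":0.49},{"tx":-0.43,"ty":0.6,"tz":-0.48,"wx":-0.31,"wy":0.23,"wz":0.49},{"tx":-0.38,"ty":0.64,"tz":-0.47,"wx":-0.32,"wy":0.22,"wz":0.49},{"tx":-0.35,"ty":0.66,"tz":-0.45,"wx":-0.31,"wy":0.22,"wz":0.5},{"tx":-0.3,"ty":0.7,"tz":-0.44,"wx":-0.31,"wy":0.22,"wz":0.49},{"tx":-0.25,"ty":0.73,"tz":-0.42,"wx":-0.31,"wy":0.23,"wz":0.49},{"tx":-0.21,"ty":0.74,"tz":-0.41,"wx":-0.31,"wy":0.22,"wz":0.49}]
```

move_arm([
  {"claw":1,"tx":-0.62,"ty":-0.59,"tz":-0.14,"wx":0,"wy":0,"wz":0.8},
  {"claw":1,"tx":-0.67,"ty":-0.53,"tz":-0.14,"wx":0,"wy":0,"wz":0.8},
  {"claw":1,"tx":-0.71,"ty":-0.49,"tz":-0.14,"wx":0,"wy":0,"wz":0.8},
  {"claw":1,"tx":-0.74,"ty":-0.42,"tz":-0.14,"wx":0,"wy":0,"wz":0.8},
  {"claw":1,"tx":-0.78,"ty":-0.36,"tz":-0.14,"wx":0,"wy":0,"wz":0.8},
  {"claw":1,"tx":-0.8,"ty":-0.3,"tz":-0.14,"wx":0,"wy":0,"wz":0.8},
  {"claw":1,"tx":-0.83,"ty":-0.23,"tz":-0.14,"wx":0,"wy":0,"wz":0.8},
  {"claw":1,"tx":-0.84,"ty":-0.17,"tz":-0.14,"wx":0,"wy":0,"wz":0.8},
  {"claw":1,"tx":-0.85,"ty":-0.11,"tz":-0.14,"wx":0,"wy":0,"wz":0.8},
  {"claw":1,"tx":-0.85,"ty":-0.03,"tz":-0.14,"wx":0,"wy":0,"wz":0.8},
  {"claw":1,"tx":-0.86,"ty":0.03,"tz":-0.14,"wx":0,"wy":0,"wz":0.8},
  {"claw":1,"tx":-0.85,"ty":0.1,"tz":-0.14,"wx":0,"wy":0,"wz":0.8},
], newtons=40)

```text
time_s: 2.4
position: [0.3082, 0.2805, 0.289]
ee_rot: [0.617, 0.787, 0.0, 0.0]
wrist_force: [0.8, 0.2, -0.1]
width: 0.0883
finger_force: 0.0
```

move_arm([
  {"claw":1,"tx":-0.84,"ty":0.16,"tz":-0.14,"wx":0,"wy":0,"wz":0.8},
  {"claw":1,"tx":-0.83,"ty":0.23,"tz":-0.14,"wx":0,"wy":0,"wz":0.8},
  {"claw":1,"tx":-0.8,"ty":0.3,"tz":-0.14,"wx":0,"wy":0,"wz":0.8},
  {"claw":1,"tx":-0.78,"ty":0.36,"tz":-0.14,"wx":0,"wy":0,"wz":0.8},
  {"claw":1,"tx":-0.74,"ty":0.42,"tz":-0.14,"wx":0,"wy":0,"wz":0.8},
  {"claw":1,"tx":-0.72,"ty":0.48,"tz":-0.14,"wx":0,"wy":0,"wz":0.8},
  {"claw":1,"tx":-0.67,"ty":0.53,"tz":-0.14,"wx":0,"wy":0,"wz":0.8},
  {"claw":1,"tx":-0.62,"ty":0.59,"tz":-0.14,"wx":0,"wy":0,"wz":0.8},
  {"claw":1,"tx":-0.58,"ty":0.63,"tz":-0.14,"wx":0,"wy":0,"wz":0.8},
  {"claw":1,"tx":-0.53,"ty":0.67,"tz":-0.14,"wx":0,"wy":0,"wz":0.8},
  {"claw":1,"tx":-0.47,"ty":0.72,"tz":-0.14,"wx":0,"wy":0,"wz":0.8},
  {"claw":1,"tx":-0.41,"ty":0.75,"tz":-0.14,"wx":0,"wy":0,"wz":0.8},
])

```text
time_s: 3.4
position: [0.4166, 0.0474, 0.331]
ee_rot: [0.911, 0.413, 0.0, 0.0]
wrist_force: [0.9, -0.3, -0.6]
width: 0.0881
finger_force: 0.0
```

```bash
sed -i 's/^def show.*/def show(rows,claw=1):/; s/"{"+",".join(f.*rows\[i:i+12\])+"\]")/"{"+f"\\"claw\\":{claw:g},"+",".join(f"\\"{a}\\":{v:g}" for a,v in zip(k,r))+"}" for r in rows[i:i+12])+"]")/' h.py; tail -4 h.py
python3 - <<'E'
from h import *
s=bot.get_obs(); print(s["time_s"],s["q"].round(3),s["position"].round(4),R.from_quat(s["ee_rot"]).as_matrix().round(3).tolist(),s["wrist_force"])
rows=plan(s["position"],s["ee_rot"],[0.47,-0.18,0.26],pose(50,25)); print(len(rows)); show(rows)
E
```

```text
x=np.array([np.cos(a)*np.sin(t),np.sin(a)*np.sin(t),np.cos(t)]); return R.from_matrix(np.c_[x,np.cross(z,x),z]).as_quat()
def show(rows,claw=1):
    k="tx ty tz wx wy wz".split()
    for i in range(0,len(rows),12): print("["+",".join("{"+f"\"claw\":{claw:g},"+",".join(f"\"{a}\":{v:g}" for a,v in zip(k,r))+"}" for r in rows[i:i+12])+"]")
3.4 [-0.171  0.09   1.449  0.     1.602  0.549] [0.4166 0.0474 0.331 ] [[0.659, 0.752, 0.0], [0.752, -0.659, -0.0], [0.0, 0.0, -1.0]] [ 0.93411174 -0.31740349 -0.63756175]
13
[{"claw":1,"tx":-0.42,"ty":0.58,"tz":0.22,"wx":0.01,"wy":0.87,"wz":-0.01},{"claw":1,"tx":-0.43,"ty":0.59,"tz":0.18,"wx":0.01,"wy":0.87,"wz":-0.02},{"claw":1,"tx":-0.45,"ty":0.58,"tz":0.14,"wx":0.01,"wy":0.88,"wz":-0.01},{"claw":1,"tx":-0.47,"ty":0.59,"tz":0.1,"wx":0.01,"wy":0.87,"wz":-0.02},{"claw":1,"tx":-0.47,"ty":0.58,"tz":0.06,"wx":0.01,"wy":0.87,"wz":-0.01},{"claw":1,"tx":-0.47,"ty":0.58,"tz":0.02,"wx":0.01,"wy":0.87,"wz":-0.02},{"claw":1,"tx":-0.48,"ty":0.58,"tz":-0.02,"wx":0.01,"wy":0.88,"wz":-0.01},{"claw":1,"tx":-0.47,"ty":0.58,"tz":-0.07,"wx":0.01,"wy":0.87,"wz":-0.02},{"claw":1,"tx":-0.46,"ty":0.58,"tz":-0.11,"wx":0.01,"wy":0.87,"wz":-0.01},{"claw":1,"tx":-0.46,"ty":0.58,"tz":-0.14,"wx":0.01,"wy":0.87,"wz":-0.02},{"claw":1,"tx":-0.44,"ty":0.58,"tz":-0.19,"wx":0.01,"wy":0.88,"wz":-0.01},{"claw":1,"tx":-0.42,"ty":0.58,"tz":-0.23,"wx":0.01,"wy":0.87,"wz":-0.02}]
[{"claw":1,"tx":-0.41,"ty":0.58,"tz":-0.26,"wx":0.01,"wy":0.87,"wz":-0.01}]
```

move_arm([
  {"claw":1,"tx":-0.42,"ty":0.58,"tz":0.22,"wx":0,"wy":0.9,"wz":0},
  {"claw":1,"tx":-0.43,"ty":0.59,"tz":0.18,"wx":0,"wy":0.9,"wz":0},
  {"claw":1,"tx":-0.45,"ty":0.58,"tz":0.14,"wx":0,"wy":0.9,"wz":0},
  {"claw":1,"tx":-0.47,"ty":0.58,"tz":0.1,"wx":0,"wy":0.9,"wz":0},
  {"claw":1,"tx":-0.47,"ty":0.58,"tz":0.06,"wx":0,"wy":0.9,"wz":0},
  {"claw":1,"tx":-0.47,"ty":0.58,"tz":0.02,"wx":0,"wy":0.9,"wz":0},
])

```text
time_s: 3.9
position: [0.4411, -0.0572, 0.2981]
ee_rot: [0.877, 0.399, 0.245, -0.11]
wrist_force: [0.2, 0.0, -0.3]
width: 0.0883
finger_force: 0.0
```

```bash

python3 - <<'E'
from h import *
s=bot.get_obs(); print(s["time_s"],s["q"].round(3),s["position"].round(4),R.from_quat(s["ee_rot"]).as_matrix().round(3).tolist(),s["wrist_force"])
rows=plan(s["position"],s["ee_rot"],[0.47,-0.18,0.24],pose(50,25)); print(len(rows)); show(rows)
E
```

```text
3.9 [-0.707  0.078  1.661  0.552  1.419 -0.081] [ 0.4411 -0.0572  0.2981] [[0.561, 0.754, 0.342], [0.646, -0.657, 0.389], [0.518, 0.003, -0.855]] [ 0.24301978  0.01445669 -0.2550207 ]
7
[{"claw":1,"tx":-0.53,"ty":0.58,"tz":0.07,"wx":0.02,"wy":0.84,"wz":-0.02},{"claw":1,"tx":-0.54,"ty":0.59,"tz":0.02,"wx":0.03,"wy":0.85,"wz":-0.01},{"claw":1,"tx":-0.54,"ty":0.58,"tz":-0.03,"wx":0.02,"wy":0.84,"wz":-0.02},{"claw":1,"tx":-0.53,"ty":0.58,"tz":-0.07,"wx":0.02,"wy":0.84,"wz":-0.01},{"claw":1,"tx":-0.53,"ty":0.59,"tz":-0.12,"wx":0.02,"wy":0.84,"wz":-0.02},{"claw":1,"tx":-0.52,"ty":0.58,"tz":-0.16,"wx":0.03,"wy":0.85,"wz":-0.01},{"claw":1,"tx":-0.5,"ty":0.57,"tz":-0.21,"wx":0.02,"wy":0.84,"wz":-0.02}]
```

move_arm([
  {"claw":1,"tx":-0.53,"ty":0.58,"tz":0.07,"wx":0.02,"wy":0.85,"wz":0},
  {"claw":1,"tx":-0.54,"ty":0.58,"tz":0.02,"wx":0.02,"wy":0.85,"wz":0},
  {"claw":1,"tx":-0.54,"ty":0.58,"tz":-0.02,"wx":0.02,"wy":0.85,"wz":0},
  {"claw":1,"tx":-0.53,"ty":0.58,"tz":-0.06,"wx":0.02,"wy":0.85,"wz":0},
  {"claw":1,"tx":-0.53,"ty":0.58,"tz":-0.12,"wx":0.02,"wy":0.85,"wz":0},
  {"claw":1,"tx":-0.52,"ty":0.58,"tz":-0.16,"wx":0.02,"wy":0.85,"wz":0},
  {"claw":1,"tx":-0.5,"ty":0.58,"tz":-0.2,"wx":0.02,"wy":0.85,"wz":0},
])

```text
time_s: 4.48
position: [0.4693, -0.1798, 0.2385]
ee_rot: [0.766, 0.351, 0.488, -0.229]
wrist_force: [0.2, -0.3, -0.6]
width: 0.0883
finger_force: 0.0
```

```bash

python3 - <<'E'
from h import *
s=bot.get_obs(); print(s["time_s"],s["q"].round(3),s["position"].round(4),R.from_quat(s["ee_rot"]).as_matrix().round(3).tolist(),s["wrist_force"])
im=bot.grab_frame("wrist"); p=P("wrist"); cv2.imwrite("pics/w1.png",im)
print(proj("wrist",[[.626,-.071,.07],[.626,-.071,.15],[.626,-.071,.2045],[.626,-.071,.291],[.624,-.092,.291]],p).round(0).tolist())
T=np.array(p["camera_from_world"]); 
for q in ["weight_mid","hook_mid","hook_eye","bail_top","rod_end"]: print(q,[(np.round(T[:3,:3].T@(np.array(d["at"])-T[:3,3]),3).tolist(),round(d["score"],2)) for d in bot.look_for("wrist",q)[:3]])
E
```

```text
4.4833 [-1.064  0.432  1.717  1.017  1.611 -0.661] [ 0.4693 -0.1798  0.2385] [[0.277, 0.76, 0.587], [0.314, -0.65, 0.693], [0.908, -0.008, -0.419]] [ 0.17955055 -0.30826464 -0.56934847]
[[362.0, 225.0], [367.0, 171.0], [371.0, 124.0], [381.0, 21.0], [401.0, 28.0]]
weight_mid [([0.618, -0.082, 0.135], 0.95), ([0.737, -0.17, 0.07], 0.8), ([0.762, -0.046, 0.061], 0.62)]
hook_mid [([0.621, -0.072, 0.244], 0.64)]
hook_eye [([0.618, -0.069, 0.241], 0.65)]
bail_top [([0.734, -0.168, 0.073], 0.92), ([0.766, -0.044, 0.059], 0.89), ([0.623, -0.079, 0.138], 0.59)]
rod_end [([0.638, -0.015, 0.008], 0.86), ([0.618, -0.074, 0.248], 0.41)]
```

View pics/w1.png

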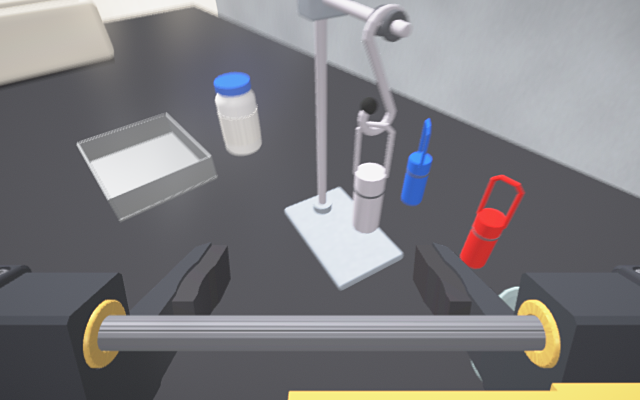

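The wrist view shows the steel weight with its top disc at (370,171), the bail legs at x=358 and 390, and the ball at (369,105). The rod's end face is at (403,29). I'll refine the positions and fit a rough kinematic model to check the range of the twist.

```bash
cat > kin.py <<'E'
import numpy as np
from scipy.spatial.transform import Rotation as R
from scipy.optimize import least_squares
D=[([.989,.381,1.297,0,1.464,-.215],[.1972,.5134,.2468],[.182,.983,0,0]),
([-.171,.09,1.449,0,1.602,.549],[.4166,.0474,.331],[.911,.413,0,0]),
([-.707,.078,1.661,.552,1.419,-.081],[.4411,-.0572,.2981],[.877,.399,.245,-.11]),
([-1.064,.432,1.717,1.017,1.611,-.661],[.4693,-.1798,.2385],[.766,.351,.488,-.229])]
Ry=lambda a:R.from_euler('y',a); Rz=lambda a:R.from_euler('z',a)
def fk(q,x,s=1):
    d1,a2,L2,L3,e,o,a3,r6=x
    A=Rz(q[0]); B=A*Ry(q[1]); C=A*Ry(q[1]+q[2]); F=C*Rz(s*q[3]); G=F*Ry(q[4]); H=G*Rz(q[5]+r6)
    return A.apply([0,0,d1])+B.apply([0,e,a2])+C.apply([a3,0,L2])+F.apply([0,o,0])+G.apply([0,0,L3]),H
def fit(s,fs=1):
    f=lambda x:np.concatenate([np.r_[fk(q,x,s)[0]-p,0.2*(fk(q,x,s)[1].inv()*R.from_quat(r)).as_rotvec()] for q,p,r in D])
    return min((least_squares(f,[.2,.4,.4,.2,.05,.05,0,r]) for r in (0,1.57,3.1,-1.57)),key=lambda z:z.cost)
E
python3 - <<'E'
from h import *; import kin
for s in (1,-1):
    z=kin.fit(s); print(s,z.cost,z.x.round(3))
p=P("wrist")
print("rod end",onplane("wrist",[[403,29]],.291).round(4),"wtop",onplane("wrist",[[370,171.5]],.150).round(4),"eye ball",onplane("wrist",[[369,105]],.226).round(4))
print("top:",onplane("top",[[338.2,194.1]],.18).round(3))
E
```

```text
1 1.6865450695889406e-07 [0.13  0.536 0.351 0.242 0.117 0.    0.102 1.571]
-1 0.10993820182234028 [ 0.155  0.542  0.372 -0.119  0.323 -0.194  0.502  1.595]
rod end [[ 0.6294 -0.0827  0.291 ]] wtop [[ 0.6291 -0.0667  0.15  ]] eye ball [[ 0.6216 -0.0636  0.226 ]]
top: [[ 0.615 -0.06   0.18 ]]
```

```bash
cat >> kin.py <<'E'
X=fit(1).x
lo=np.array([-3.11,-.89,.22,-1.42,.17,-2.88])+.02; hi=np.array([3.11,2.33,2.48,4.56,2.85,2.88])-.02
def ik(p,qt,q0):
    f=lambda q:np.r_[fk(q,X)[0]-p,0.2*(fk(q,X)[1].inv()*R.from_quat(qt)).as_rotvec()]
    z=least_squares(f,np.clip(q0,lo,hi),bounds=(lo,hi)); return z.x,np.abs(z.fun).max()
def links(q):
    d1,a2,L2,L3,e,o,a3,r6=X; A=Rz(q[0]);B=A*Ry(q[1]);C=A*Ry(q[1]+q[2]); s=A.apply([0,0,d1]); el=s+B.apply([0,e,a2]); return el,el+C.apply([a3,0,L2])
E
python3 - <<'E'
from h import *; import kin
s=bot.get_obs(); q=s["q"]
W=np.array([.630,-.066,.115]); hy=np.array([-.984,.179,0])
def go(name,G,az,t,q):
    qt=pose(az,t); z=R.from_quat(qt).apply([0,0,1]); q,e=kin.ik(G+.011*z,qt,q); print(name,q.round(2),"err",round(e,4),"elbow,wrist",kin.links(q)[1].round(3)); return q
for t in (20,25,30):
  print("tilt",t); qq=q
  h=np.array([np.cos(np.radians(50)),np.sin(np.radians(50)),0])
  qq=go("pre",W-.08*h,50,t,qq); qq=go("grasp",W,50,t,qq)
  for a in (35,20,3,-10): qq=go("tw%d"%a,W+[0,0,.007],a,t,qq)
  qq=go("lift",W+[0,0,.038],3,t,qq)
  qq=go("out",W+[0,0,.038]+.07*hy,3,t,qq)
  c=np.array([.47,-.32,.055])
  for a in (-10,-30,-50): qq=go("cell%d"%a,c,a,t,qq)
h=np.array([np.cos(np.radians(50)),np.sin(np.radians(50)),0])
print("plan"); z=R.from_quat(pose(50,25)).apply([0,0,1]); rows=plan(s["position"],s["ee_rot"],W-.08*h+.011*z+[0,0,.03],pose(50,25)); show(rows)
E
```

```text
tilt 20
pre [-0.81  0.74  1.69  1.25  1.38 -0.85] err 0.0 elbow,wrist [ 0.439 -0.294  0.194]
grasp [-0.66  0.75  1.64  1.35  1.29 -0.79] err 0.0 elbow,wrist [ 0.49  -0.232  0.194]
tw35 [-0.64  0.7   1.79  1.6   1.1  -0.87] err 0.0 elbow,wrist [ 0.452 -0.19   0.201]
tw20 [-0.58  0.67  1.91  1.94  0.94 -1.01] err 0.0 elbow,wrist [ 0.426 -0.14   0.201]
tw3 [-0.47  0.65  1.99  2.44  0.8  -1.23] err 0.0 elbow,wrist [ 0.413 -0.077  0.201]
tw-10 [-0.35  0.65  2.    2.89  0.74 -1.44] err 0.0 elbow,wrist [ 0.416 -0.028  0.201]
lift [-0.47  0.58  1.97  2.37  0.74 -1.14] err 0.0 elbow,wrist [ 0.413 -0.077  0.232]
out [-0.53  0.53  2.17  2.4   0.87 -1.26] err 0.0 elbow,wrist [ 0.344 -0.065  0.232]
cell-10 [-1.15  0.81  2.12  2.09  1.11 -1.38] err 0.0 elbow,wrist [ 0.256 -0.282  0.134]
cell-30 [-0.98  0.82  2.2   2.66  1.12 -1.51] err 0.0 elbow,wrist [ 0.282 -0.211  0.134]
cell-50 [-0.76  0.82  2.17  3.26  1.07 -1.59] err 0.0 elbow,wrist [ 0.331 -0.154  0.134]
tilt 25
pre [-0.8   0.71  1.68  1.19  1.32 -0.79] err 0.0 elbow,wrist [ 0.444 -0.288  0.213]
grasp [-0.65  0.72  1.63  1.28  1.23 -0.72] e
[... 1637 characters left out ...]
  0.8  -1.4 ] err 0.0 elbow,wrist [ 0.297 -0.22   0.17 ]
cell-50 [-0.77  0.71  2.12  3.28  0.74 -1.62] err 0.0 elbow,wrist [ 0.341 -0.167  0.17 ]
plan
[{"claw":1,"tx":-0.19,"ty":0.26,"tz":0.75,"wx":0,"wy":0,"wz":-0.01},{"claw":1,"tx":-0.2,"ty":0.25,"tz":0.75,"wx":0.01,"wy":0,"wz":-0.01},{"claw":1,"tx":-0.2,"ty":0.26,"tz":0.75,"wx":-0,"wy":0,"wz":-0.02},{"claw":1,"tx":-0.19,"ty":0.26,"tz":0.74,"wx":0,"wy":0.01,"wz":-0.01},{"claw":1,"tx":-0.2,"ty":0.26,"tz":0.75,"wx":0.01,"wy":-0,"wz":-0.01},{"claw":1,"tx":-0.2,"ty":0.25,"tz":0.75,"wx":-0,"wy":-0,"wz":-0.01},{"claw":1,"tx":-0.19,"ty":0.26,"tz":0.75,"wx":0,"wy":-0,"wz":-0.02},{"claw":1,"tx":-0.2,"ty":0.26,"tz":0.74,"wx":0.01,"wy":0,"wz":-0.01}]
```

move_arm([
  {"claw":1,"tx":-0.2,"ty":0.26,"tz":0.75,"wx":0,"wy":0,"wz":0},
  {"claw":1,"tx":-0.2,"ty":0.26,"tz":0.75,"wx":0,"wy":0,"wz":-0.02},
  {"claw":1,"tx":-0.2,"ty":0.26,"tz":0.75,"wx":0,"wy":0,"wz":-0.02},
  {"claw":1,"tx":-0.2,"ty":0.26,"tz":0.75,"wx":0,"wy":0,"wz":-0.02},
  {"claw":1,"tx":-0.2,"ty":0.26,"tz":0.75,"wx":0,"wy":0,"wz":-0.02},
  {"claw":1,"tx":-0.2,"ty":0.26,"tz":0.75,"wx":0,"wy":0,"wz":-0.02},
  {"claw":1,"tx":-0.2,"ty":0.26,"tz":0.75,"wx":0,"wy":0,"wz":0},
  {"claw":1,"tx":-0.2,"ty":0.26,"tz":0.75,"wx":0,"wy":0,"wz":0},
])

```text
time_s: 5.45
position: [0.5864, -0.1194, 0.1398]
ee_rot: [0.764, 0.356, 0.487, -0.226]
wrist_force: [-0.6, -0.1, 0.3]
width: 0.0881
finger_force: 0.0
```

```bash

python3 - <<'E'
from h import *
s=bot.get_obs(); print(s["time_s"],s["q"].round(3),s["position"].round(4),s["wrist_force"])
im=bot.grab_frame("wrist"); cv2.imwrite("pics/w2.png",im)
E
```

```text
5.45 [-0.797  0.657  1.658  1.182  1.346 -0.724] [ 0.5864 -0.1194  0.1398] [-0.57901702 -0.12548488  0.29117761]
```

View pics/w2.png

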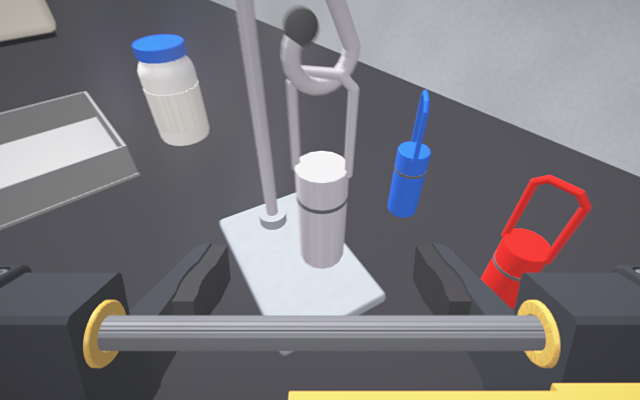

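In this view the weight's top disc spans x=295–350 at about v=169. Its bottom centre is about (323,257), the ball is at (300,26), and the bail legs meet the top at (293,165) and (353,174).

```bash

python3 - <<'E'
from h import *
s=bot.get_obs()
print("wtop",onplane("wrist",[[322,169]],.150).round(4),"wbot",onplane("wrist",[[323,256]],.070).round(4),"ball",onplane("wrist",[[300,26]],.2262).round(4))
L=onplane("wrist",[[293,165],[353,174]],.152); print("legs",L.round(4),np.degrees(np.arctan2(*(L[1]-L[0])[[1,0]])),np.linalg.norm(L[1]-L[0]))
L=onplane("wrist",[[300,71],[344,75]],.2045); print("bar",L.round(4),np.degrees(np.arctan2(*(L[1]-L[0])[[1,0]])),np.linalg.norm(L[1]-L[0]),L.mean(0))
W=np.array([.629,-.067]); a=np.linspace(0,2*np.pi,24)
for z in (.15,.07): 
  uv=proj("wrist",np.c_[W[0]+.016*np.cos(a),W[1]+.016*np.sin(a),0*a+z]); print(z,uv.min(0).round(0),uv.max(0).round(0))
im=cv2.imread("pics/w2.png").astype(int); hsv=cv2.cvtColor(im.astype(np.uint8),cv2.COLOR_BGR2GRAY)
for v in (175,190,225,240): print(v,hsv[v,285:360:1].tolist())
print("grasp x in px", proj("wrist",[s["position"]+R.from_quat(s["ee_rot"]).apply([0,0,.08])]).round(0))
E
```

```text
wtop [[ 0.627  -0.0722  0.15  ]] wbot [[ 0.6286 -0.0715  0.07  ]] ball [[ 0.6159 -0.0717  0.2262]]
legs [[ 0.6153 -0.061   0.152 ]
 [ 0.6353 -0.0883  0.152 ]] -53.7904610097463 0.03393449898929127
bar [[ 0.6208 -0.0638  0.2045]
 [ 0.6332 -0.0801  0.2045]] -52.75827746151864 0.020428653007551426 [ 0.62700047 -0.07194046  0.2045    ]
0.15 [291. 148.] [347. 181.]
0.07 [298. 235.] [341. 270.]
175 [97, 96, 97, 96, 96, 95, 95, 93, 98, 125, 164, 188, 210, 223, 245, 248, 247, 246, 245, 245, 245, 245, 245, 245, 245, 245, 245, 245, 245, 245, 245, 245, 245, 245, 244, 244, 245, 245, 245, 244, 244, 245, 245, 245, 244, 245, 244, 244, 244, 245, 245, 244, 245, 245, 245, 245, 244, 243, 237, 217, 171, 154, 160, 166, 166, 164, 150, 117, 88, 87, 89, 89, 88, 88, 88]
190 [96, 95, 96, 95, 96, 94, 93, 93, 91, 96, 124, 165, 195, 200, 191, 183, 178, 175, 173, 171, 169, 170, 169, 169, 168, 170, 170, 170, 168, 167, 167, 170, 171, 171, 171, 169, 170, 169, 168, 167, 167, 169, 168, 169, 168, 168, 169, 168, 168, 168, 167, 166, 168, 166, 166, 166, 163, 160, 159, 157, 155, 151, 133, 103, 86, 88, 89, 89, 88, 89, 89, 88, 88, 88, 88]
225 [232, 230, 228, 227, 227, 228, 229, 229, 229, 229, 229, 229, 227, 220, 208, 190, 180, 172, 168, 166, 164, 162, 162, 165, 167, 168, 170, 170, 169, 167, 169, 170, 171, 171, 170, 172, 171, 170, 168, 167, 166, 167, 167, 166, 167, 168, 169, 168, 168, 166, 165, 165, 164, 164, 162, 158, 158, 155, 152, 143, 115, 90, 87, 88, 89, 89, 89, 89, 88, 89, 88, 88, 90, 89, 87]
240 [227, 228, 228, 228, 229, 229, 230, 230, 230, 229, 228, 228, 228, 226, 219, 204, 186, 175, 168, 163, 162, 161, 162, 163, 166, 168, 170, 171, 169, 168, 168, 170, 170, 170, 172, 172, 171, 171, 167, 166, 166, 167, 166, 165, 166, 166, 169, 169, 166, 164, 164, 164, 163, 161, 158, 156, 154, 150, 140, 114, 87, 87, 88, 89, 88, 88, 88, 89, 89, 88, 89, 89, 88, 89, 87]
grasp x in px [[321. 212.]]
```

```bash

python3 - <<'E'
from h import *
s=bot.get_obs(); z=R.from_quat(s["ee_rot"]).apply([0,0,1]); print(z, np.degrees(np.arctan2(z[1],z[0])))
qt=pose(50,25); z=R.from_quat(qt).apply([0,0,1]); W=np.array([.627,-.0717,.115])
print(W+.011*z); show(plan(s["position"],s["ee_rot"],W+.011*z,qt))
E
```

```text
[ 0.58277076  0.69378539 -0.42313127] 49.97017529124111
[ 0.6334082  -0.06406301  0.1103512 ]
[{"claw":1,"tx":0.05,"ty":0.01,"tz":0.76,"wx":0,"wy":0,"wz":-0},{"claw":1,"tx":0.05,"ty":0,"tz":0.76,"wx":0,"wy":0,"wz":-0},{"claw":1,"tx":0.05,"ty":0.01,"tz":0.76,"wx":0,"wy":0,"wz":-0},{"claw":1,"tx":0.05,"ty":0,"tz":0.75,"wx":0,"wy":0.01,"wz":-0}]
```

move_arm([
  {"claw":1,"tx":0.05,"ty":0,"tz":0.76,"wx":0,"wy":0,"wz":0},
  {"claw":1,"tx":0.05,"ty":0,"tz":0.76,"wx":0,"wy":0,"wz":0},
  {"claw":1,"tx":0.05,"ty":0,"tz":0.76,"wx":0,"wy":0,"wz":0},
  {"claw":1,"tx":0.05,"ty":0,"tz":0.76,"wx":0,"wy":0,"wz":0},
  {"claw":0.2,"tx":0,"ty":0,"tz":0,"wx":0,"wy":0,"wz":0},
  {"claw":0.2,"tx":0,"ty":0,"tz":0,"wx":0,"wy":0,"wz":0},
  {"claw":0.2,"tx":0,"ty":0,"tz":0,"wx":0,"wy":0,"wz":0},
  {"claw":0.2,"tx":0,"ty":0,"tz":0,"wx":0,"wy":0,"wz":0},
  {"claw":0.2,"tx":0,"ty":0,"tz":0,"wx":0,"wy":0,"wz":0},
  {"claw":0.2,"tx":0,"ty":0,"tz":0,"wx":0,"wy":0,"wz":0},
  {"claw":0.2,"tx":0,"ty":0,"tz":0,"wx":0,"wy":0,"wz":0},
  {"claw":0.2,"tx":0,"ty":0,"tz":0,"wx":0,"wy":0,"wz":0},
], newtons=40)

```text
time_s: 6.5
position: [0.6313, -0.067, 0.1114]
ee_rot: [0.765, 0.355, 0.488, -0.226]
wrist_force: [0.8, 0.5, -0.1]
width: 0.0371
finger_force: 0.0
```

```bash

python3 - <<'E'
from h import *
s=bot.get_obs(); print(s["time_s"],s["position"].round(4),s["width"],s["finger_force"],s["wrist_force"].round(2),s["moment"].round(2))
qt=pose(50,25); z=R.from_quat(qt).apply([0,0,1]); p=s["position"]; W=p-.011*z; print("W",W)
show(plan(p,s["ee_rot"],p+[0,0,.008],qt,dmax=.2),.2)
# twist about vertical axis through W
print("twist"); Rn=R.from_quat(s["ee_rot"]); p=p+[0,0,.008]; n=9; rows=[]; d=p-W; st=np.radians(-47/n)
Rc=Rn; 
for i in range(1,n+1):
    Rz=R.from_euler('z',st*i); t=Rc.inv().apply(W+Rz.apply(d)-p)/.025; w=(Rc.inv()*(Rz*Rn)).as_rotvec()/.1
    rows.append([*np.round(t,2),*np.round(w,2)]); p=W+Rz.apply(d); Rc=Rz*Rn
show(rows,.2)
E
```

```text
6.5 [ 0.6313 -0.067   0.1114] 0.037082621762338966 0.0 [ 0.76  0.5  -0.06] [-0.35  0.31  0.01]
W [ 0.62491973 -0.0745872   0.11608808]
[{"claw":0.2,"tx":0.15,"ty":-0,"tz":-0.07,"wx":0.02,"wy":-0,"wz":-0.01},{"claw":0.2,"tx":0.14,"ty":-0,"tz":-0.07,"wx":0.01,"wy":-0.01,"wz":-0.01}]
twist
[{"claw":0.2,"tx":-0,"ty":0.04,"tz":-0,"wx":-0.83,"wy":0,"wz":0.38},{"claw":0.2,"tx":-0,"ty":0.04,"tz":-0,"wx":-0.83,"wy":0,"wz":0.38},{"claw":0.2,"tx":-0,"ty":0.04,"tz":-0,"wx":-0.83,"wy":0,"wz":0.38},{"claw":0.2,"tx":-0,"ty":0.04,"tz":-0,"wx":-0.83,"wy":0,"wz":0.38},{"claw":0.2,"tx":-0,"ty":0.04,"tz":-0,"wx":-0.83,"wy":0,"wz":0.38},{"claw":0.2,"tx":-0,"ty":0.04,"tz":-0,"wx":-0.83,"wy":0,"wz":0.38},{"claw":0.2,"tx":-0,"ty":0.04,"tz":-0,"wx":-0.83,"wy":0,"wz":0.38},{"claw":0.2,"tx":-0,"ty":0.04,"tz":-0,"wx":-0.83,"wy":0,"wz":0.38},{"claw":0.2,"tx":-0,"ty":0.04,"tz":-0,"wx":-0.83,"wy":0,"wz":0.38}]
```

move_arm([
  {"claw":0.2,"tx":0,"ty":0,"tz":0.12,"wx":0,"wy":0,"wz":0},
  {"claw":0.2,"tx":0,"ty":0,"tz":0,"wx":0,"wy":0,"wz":0},
  {"claw":0.2,"tx":0,"ty":0,"tz":0,"wx":0,"wy":0,"wz":0},
  {"claw":0.2,"tx":0,"ty":0,"tz":0,"wx":0,"wy":0,"wz":0},
  {"claw":0.2,"tx":0,"ty":0,"tz":0,"wx":0,"wy":0,"wz":0},
], newtons=40)

```text
time_s: 6.92
position: [0.6333, -0.0646, 0.1104]
ee_rot: [0.765, 0.355, 0.488, -0.226]
wrist_force: [0.0, 0.1, 5.4]
width: 0.0309
finger_force: 40.0
```

move_arm([
  {"claw":0.2,"tx":0.15,"ty":0,"tz":-0.07,"wx":0,"wy":0,"wz":0},
  {"claw":0.2,"tx":0.14,"ty":0,"tz":-0.07,"wx":0,"wy":0,"wz":0},
  {"claw":0.2,"tx":0,"ty":0,"tz":0,"wx":0,"wy":0,"wz":0},
])

```text
time_s: 7.17
position: [0.6329, -0.0647, 0.1181]
ee_rot: [0.765, 0.355, 0.487, -0.226]
wrist_force: [0.1, -1.2, -4.6]
width: 0.0311
finger_force: 40.0
```

```bash

python3 - <<'E'
from h import *
s=bot.get_obs(); print(s["time_s"],s["position"].round(4),s["width"],s["finger_force"],s["wrist_force"].round(2),s["moment"].round(2))
im=bot.grab_frame("wrist"); cv2.imwrite("pics/w3.png",im)
E
```

```text
7.1667 [ 0.6329 -0.0647  0.1181] 0.031121800926720258 39.98606661334634 [ 0.06 -1.16 -4.63] [-0.88  0.79 -0.03]
```

View pics/w3.png

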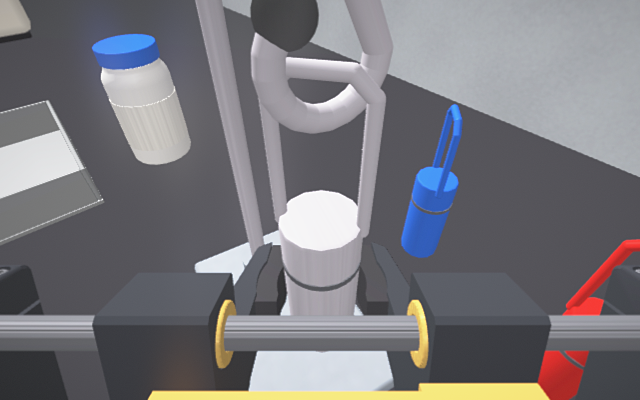

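The weight is held between the pads, with its top disc centred at (320,220), and the bail has lifted inside the eye. Now the twist.

move_arm([
  {"claw":0.2,"tx":0,"ty":0.04,"tz":0,"wx":-0.83,"wy":0,"wz":0.38},
  {"claw":0.2,"tx":0,"ty":0.04,"tz":0,"wx":-0.83,"wy":0,"wz":0.38},
  {"claw":0.2,"tx":0,"ty":0.04,"tz":0,"wx":-0.83,"wy":0,"wz":0.38},
  {"claw":0.2,"tx":0,"ty":0.04,"tz":0,"wx":-0.83,"wy":0,"wz":0.38},
  {"claw":0.2,"tx":0,"ty":0.04,"tz":0,"wx":-0.83,"wy":0,"wz":0.38},
])

```text
time_s: 7.63
position: [0.6356, -0.0689, 0.1174]
ee_rot: [0.826, 0.171, 0.526, -0.108]
wrist_force: [1.1, 0.0, -3.8]
width: 0.0311
finger_force: 40.0
```

move_arm([
  {"claw":0.2,"tx":0,"ty":0.04,"tz":0,"wx":-0.83,"wy":0,"wz":0.38},
  {"claw":0.2,"tx":0,"ty":0.04,"tz":0,"wx":-0.83,"wy":0,"wz":0.38},
  {"claw":0.2,"tx":0,"ty":0.04,"tz":0,"wx":-0.83,"wy":0,"wz":0.38},
  {"claw":0.2,"tx":0,"ty":0.04,"tz":0,"wx":-0.83,"wy":0,"wz":0.38},
  {"claw":0.2,"tx":0,"ty":0,"tz":0,"wx":0,"wy":0,"wz":0},
])

```text
time_s: 8.05
position: [0.6363, -0.0706, 0.1173]
ee_rot: [0.843, 0.02, 0.537, -0.011]
wrist_force: [0.0, 0.5, -4.9]
width: 0.0311
finger_force: 40.0
```

```bash

python3 - <<'E'
from h import *
s=bot.get_obs(); z=R.from_quat(s["ee_rot"]).apply([0,0,1]);print(s["time_s"],s["q"].round(2),s["position"].round(4),s["width"],s["finger_force"],s["wrist_force"].round(2),s["moment"].round(2),np.degrees(np.arctan2(z[1],z[0])),z[2], R.from_quat(s["ee_rot"]).apply([0,1,0])[2])
W=s["position"]-.011*z; print("W",W)
im=bot.grab_frame("wrist"); cv2.imwrite("pics/w4.png",im)
b=np.array([*W[:2],.2045+.008]); hx=np.array([np.cos(np.radians(79.7)),np.sin(np.radians(79.7)),0]); print("bar pred",proj("wrist",[b-.0155*hx,b+.0155*hx]).round(0).tolist())
hy=np.array([-hx[1],hx[0],0]); E=np.array([.627,-.0717,.214]); print("ball,eye bottom,rod,shank bot/top",proj("wrist",[E+10.4e-3*hy+[0,0,.0122],E-[0,0,.016],E+[0,0,.077],E-.016*hy,E+.017*hy+[0,0,.069]]).round(0).tolist())
E
```

```text
8.05 [-0.47  0.61  1.97  2.35  0.68 -1.14] [ 0.6363 -0.0706  0.1173] 0.031119105073708603 39.98687622137368 [ 0.02  0.49 -4.94] [-0.02  1.18  0.12] 2.5136654504941203 -0.4230045265363857 0.0024875269650387263
W [ 0.6263401  -0.07105926  0.1219397 ]
bar pred [[386.0, 83.0], [262.0, 71.0]]
ball,eye bottom,rod,shank bot/top [[314.0, 28.0], [324.0, 128.0], [334.0, -770.0], [338.0, 47.0], [282.0, -807.0]]
```

View pics/w4.png

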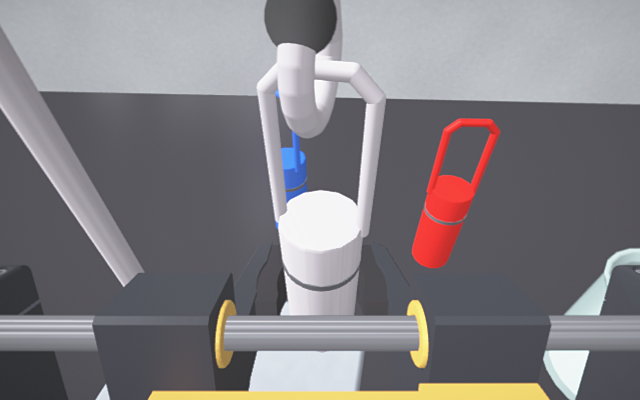

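The view shows the bail nearly square, with corners at (263,90) and (383,98). The hook's eye and ball at u≈300–312 sit about 3 mm left of the bail's centre at 322, so I'll centre on it and then go up through the mouth.

```bash
cat > path.py <<'E'
from h import *
a=np.radians(79.7); HX=np.array([np.cos(a),np.sin(a),0]); HY=np.array([-HX[1],HX[0],0]); HZ=np.array([0,0,1.])
def wp(pts,claw,qt=None,dmax=.3,fine=True):
    s=bot.get_obs(); p=s["position"]; q=s["ee_rot"]; p0=p.copy(); rows=[]
    for x,y,z in pts:
        t=p0+HX*x*1e-3+HY*y*1e-3+HZ*z*1e-3; r=plan(p,q,t,q,dmax=dmax); rows+=r; p=t
    show(rows,claw); print(len(rows))
E
python3 - <<'E'
from path import *
wp([(3,0,0),(3,-1,13),(3,0.3,18.5),(3,2.5,23),(3,5,27),(3,9,30)],.2)
E
```

```text
[{"claw":0.2,"tx":0.01,"ty":-0.12,"tz":0.02,"wx":0,"wy":0,"wz":0},{"claw":0.2,"tx":0.24,"ty":0.01,"tz":-0.09,"wx":0,"wy":0,"wz":0},{"claw":0.2,"tx":0.25,"ty":0,"tz":-0.09,"wx":0,"wy":0,"wz":0},{"claw":0.2,"tx":0.18,"ty":-0.01,"tz":-0.14,"wx":0,"wy":0,"wz":0},{"claw":0.2,"tx":0.13,"ty":-0.02,"tz":-0.15,"wx":0,"wy":0,"wz":0},{"claw":0.2,"tx":0.1,"ty":-0.02,"tz":-0.16,"wx":0,"wy":0,"wz":0},{"claw":0.2,"tx":0.04,"ty":-0.04,"tz":-0.19,"wx":0,"wy":0,"wz":0}]
7
```

move_arm([
  {"claw":0.2,"tx":0,"ty":-0.12,"tz":0.02,"wx":0,"wy":0,"wz":0},
  {"claw":0.2,"tx":0.24,"ty":0.01,"tz":-0.09,"wx":0,"wy":0,"wz":0},
  {"claw":0.2,"tx":0.25,"ty":0,"tz":-0.09,"wx":0,"wy":0,"wz":0},
  {"claw":0.2,"tx":0,"ty":0,"tz":0,"wx":0,"wy":0,"wz":0},
])

```text
time_s: 8.43
position: [0.6393, -0.0701, 0.1328]
ee_rot: [0.842, 0.022, 0.539, -0.01]
wrist_force: [0.1, -0.1, -4.6]
width: 0.0313
finger_force: 40.0
```

move_arm([
  {"claw":0.2,"tx":0.18,"ty":0,"tz":-0.14,"wx":0,"wy":0,"wz":0},
  {"claw":0.2,"tx":0,"ty":0,"tz":0,"wx":0,"wy":0,"wz":0},
])

```text
time_s: 8.6
position: [0.6374, -0.0698, 0.1376]
ee_rot: [0.842, 0.022, 0.539, -0.011]
wrist_force: [-0.2, -0.2, -4.4]
width: 0.0311
finger_force: 40.0
```

```bash

python3 - <<'E'
from path import *
s=bot.get_obs(); print(s["time_s"],s["position"].round(4),s["finger_force"],s["wrist_force"].round(2),s["moment"].round(2))
im=bot.grab_frame("wrist"); sd=bot.grab_frame("side")[150:250,295:375]; sd=cv2.resize(sd,None,fx=3.4,fy=3.4,interpolation=cv2.INTER_CUBIC)
a=im[:300,180:480]; c=np.zeros((340,640,3),np.uint8); c[:300,:300]=a; c[:340,310:310+272]=sd; cv2.imwrite("pics/w5.png",c)
E
```

```text
8.6 [ 0.6374 -0.0698  0.1376] 39.986378867179155 [-0.18 -0.2  -4.42] [-0.05  1.16  0.01]
```

View pics/w5.png

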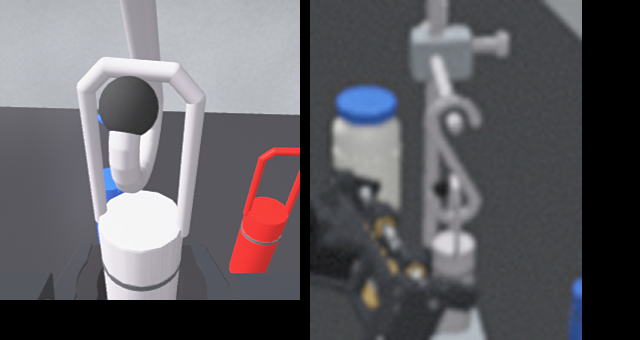

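The bail bar is now up between the ball, at (130,105) in the crop, and the shank. Forces stay at the weight's own load. I'll go on over the ball, centring 2 mm more.

```bash

python3 - <<'E'
from path import *
wp([(2.,2.5,4.5),(2.5,6,8.5),(2.5,10,11),(2.5,26,11)],.2,dmax=.4)
E
```

```text
[{"claw":0.2,"tx":0.13,"ty":-0.1,"tz":-0.15,"wx":0,"wy":0,"wz":0},{"claw":0.2,"tx":0.09,"ty":-0.05,"tz":-0.19,"wx":0,"wy":0,"wz":0},{"claw":0.2,"tx":0.03,"ty":-0.04,"tz":-0.18,"wx":0,"wy":0,"wz":0},{"claw":0.2,"tx":-0.13,"ty":-0.07,"tz":-0.28,"wx":0,"wy":0,"wz":0},{"claw":0.2,"tx":-0.13,"ty":-0.07,"tz":-0.29,"wx":0,"wy":0,"wz":0}]
5
```

move_arm([
  {"claw":0.2,"tx":0.13,"ty":-0.1,"tz":-0.15,"wx":0,"wy":0,"wz":0},
  {"claw":0.2,"tx":0.09,"ty":-0.05,"tz":-0.18,"wx":0,"wy":0,"wz":0},
  {"claw":0.2,"tx":0.03,"ty":-0.04,"tz":-0.18,"wx":0,"wy":0,"wz":0},
  {"claw":0.2,"tx":0,"ty":0,"tz":0,"wx":0,"wy":0,"wz":0},
])

```text
time_s: 9.03
position: [0.6276, -0.0647, 0.1481]
ee_rot: [0.842, 0.021, 0.538, -0.011]
wrist_force: [-0.2, -1.0, -5.1]
width: 0.0309
finger_force: 40.0
```

```bash

python3 - <<'E'
from path import *
s=bot.get_obs(); print(s["time_s"],s["position"].round(4),s["finger_force"],s["wrist_force"].round(2),s["moment"].round(2))
im=bot.grab_frame("wrist"); cv2.imwrite("pics/w6.png",im[:300,180:480])
E
```

```text
9.0333 [ 0.6276 -0.0647  0.1481] 39.98646411113441 [-0.2  -0.96 -5.12] [-0.02  1.17  0.09]
```

View pics/w6.png

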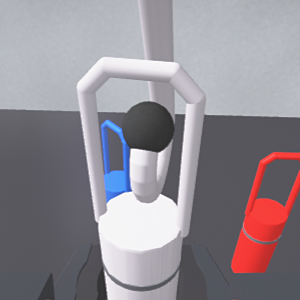

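The bail bar (v≈75) is now clearly above the ball (top at v≈100), and the hook's foot is just above the weight's top. I'll draw it out along hook +y.

move_arm([
  {"claw":0.2,"tx":-0.13,"ty":-0.07,"tz":-0.28,"wx":0,"wy":0,"wz":0},
  {"claw":0.2,"tx":-0.13,"ty":-0.07,"tz":-0.28,"wx":0,"wy":0,"wz":0},
  {"claw":0.2,"tx":-0.2,"ty":-0.11,"tz":-0.44,"wx":0,"wy":0,"wz":0},
  {"claw":0.2,"tx":-0.2,"ty":-0.11,"tz":-0.44,"wx":0,"wy":0,"wz":0},
  {"claw":0.2,"tx":-0.2,"ty":-0.11,"tz":-0.44,"wx":0,"wy":0,"wz":0},
  {"claw":0.2,"tx":-0.2,"ty":-0.11,"tz":-0.44,"wx":0,"wy":0,"wz":0},
  {"claw":0.2,"tx":-0.2,"ty":-0.11,"tz":-0.44,"wx":0,"wy":0,"wz":0},
])

```text
time_s: 9.67
position: [0.5505, -0.0512, 0.1478]
ee_rot: [0.843, 0.021, 0.538, -0.011]
wrist_force: [0.0, -0.0, -4.8]
width: 0.031
finger_force: 40.0
```

```bash

python3 - <<'E'
from path import *; import kin
s=bot.get_obs(); print(s["time_s"],s["position"].round(4),s["q"].round(2),s["finger_force"],s["wrist_force"].round(2))
im=bot.grab_frame("wrist"); cv2.imwrite("pics/w7.png",im)
for d in bot.look_for("wrist","hook_mid")[:2]: print("hook",toworld("wrist",d["at"]).round(3),d["score"])
# cell: tray top outline corners (top cam) -> axes; walls top z .033/.025
for zt in (.025,.033):
    c=onplane("top",[(376,229),(443,224),(446,258),(379,264)],zt); print(c[:,:2].round(3).tolist())
    print("sides",[np.linalg.norm(c[i]-c[(i+1)%4]).round(3) for i in range(4)])
bot.grab_frame("top"); m=bot.silhouettes("top","cell")
for d in m[:2]:
    k=d["mask"].astype(np.uint8); r=cv2.minAreaRect(cv2.findNonZero(k)); print(d["score"],k.sum(),r,onplane("top",[r[0]],.008).round(3),onplane("top",cv2.boxPoints(r),.02).round(3).tolist())
E
```

```text
9.6667 [ 0.5505 -0.0512  0.1478] [-0.54  0.47  2.19  2.33  0.76 -1.2 ] 39.986664801836014 [ 0.03 -0.03 -4.82]
[[0.519, -0.199], [0.537, -0.429], [0.422, -0.435], [0.401, -0.208]]
sides [np.float64(0.23), np.float64(0.115), np.float64(0.228), np.float64(0.118)]
[[0.518, -0.198], [0.536, -0.426], [0.422, -0.432], [0.401, -0.206]]
sides [np.float64(0.229), np.float64(0.114), np.float64(0.227), np.float64(0.117)]
0.58 2259 ((410.3910827636719, 243.410888671875), (35.5228271484375, 67.36402130126953), 84.2894058227539) [[ 0.471 -0.32   0.008]] [[0.519, -0.197, 0.02], [0.543, -0.428, 0.02], [0.423, -0.435, 0.02], [0.399, -0.207, 0.02]]
```

```bash

python3 - <<'E'
from path import *; import kin
s=bot.get_obs(); q=s["q"]; qt=s["ee_rot"]; z=R.from_quat(qt).apply([0,0,1]); print(np.degrees(np.arctan2(z[1],z[0])))
C=np.array([.474,-.369,.053]); t=C+.011*z
for f in (.25,.5,.75,1): 
    p=s["position"]+f*(t+[0,0,.09]-s["position"]); q,e=kin.ik(p,qt,q); print(q.round(2),e.round(5),kin.links(q)[1].round(3))
q,e=kin.ik(t,qt,q); print("place",t,q.round(2),e.round(5),kin.links(q)[1].round(3))
show(plan(s["position"],qt,t+[0,0,.05],qt),.2)
bot.grab_frame("side")
for n in ("side","top"):
  for d in bot.look_for(n,"hook_mid")[:2]: print(n,"hook",toworld(n,d["at"]).round(3),d["score"])
for d in bot.look_for("side","cell")[:2]: print("cell",toworld("side",d["at"]).round(3),d["score"])
E
```

```text
2.578050697602022
[-0.77  0.48  2.17  2.06  0.84 -1.1 ] 0.0 [ 0.315 -0.141  0.247]
[-0.96  0.51  2.1   1.83  0.91 -1.  ] 0.0 [ 0.299 -0.22   0.245]
[-1.11  0.54  1.99  1.65  0.98 -0.9 ] 0.0 [ 0.282 -0.299  0.242]
[-1.22  0.59  1.85  1.5   1.05 -0.79] 0.0 [ 0.265 -0.378  0.24 ]
place [ 0.48397231 -0.36855099  0.04837924] [-1.22  0.79  1.89  1.64  1.05 -1.06] 0.0 [ 0.265 -0.378  0.15 ]
[{"claw":0.2,"tx":-0.22,"ty":0.83,"tz":-0.14,"wx":0,"wy":0,"wz":0},{"claw":0.2,"tx":-0.21,"ty":0.84,"tz":-0.15,"wx":0,"wy":0,"wz":0},{"claw":0.2,"tx":-0.22,"ty":0.83,"tz":-0.14,"wx":0,"wy":0,"wz":0},{"claw":0.2,"tx":-0.21,"ty":0.84,"tz":-0.14,"wx":0,"wy":0,"wz":0},{"claw":0.2,"tx":-0.22,"ty":0.83,"tz":-0.14,"wx":0,"wy":0,"wz":0},{"claw":0.2,"tx":-0.22,"ty":0.84,"tz":-0.15,"wx":0,"wy":0,"wz":0},{"claw":0.2,"tx":-0.21,"ty":0.83,"tz":-0.14,"wx":0,"wy":0,"wz":0},{"claw":0.2,"tx":-0.22,"ty":0.84,"tz":-0.14,"wx":0,"wy":0,"wz":0},{"claw":0.2,"tx":-0.22,"ty":0.83,"tz":-0.14,"wx":0,"wy":0,"wz":0},{"claw":0.2,"tx":-0.21,"ty":0.84,"tz":-0.15,"wx":0,"wy":0,"wz":0},{"claw":0.2,"tx":-0.22,"ty":0.83,"tz":-0.14,"wx":0,"wy":0,"wz":0},{"claw":0.2,"tx":-0.21,"ty":0.84,"tz":-0.14,"wx":0,"wy":0,"wz":0}]
[{"claw":0.2,"tx":-0.22,"ty":0.83,"tz":-0.15,"wx":0,"wy":0,"wz":0},{"claw":0.2,"tx":-0.22,"ty":0.84,"tz":-0.14,"wx":0,"wy":0,"wz":0},{"claw":0.2,"tx":-0.21,"ty":0.83,"tz":-0.14,"wx":0,"wy":0,"wz":0}]
side hook [0.639 0.011 0.013] 0.7
side hook [ 0.63  -0.07   0.241] 0.57
cell [ 0.467 -0.34   0.01 ] 0.8
cell [ 0.624 -0.067  0.241] 0.52
```

move_arm([
  {"claw":0.2,"tx":-0.08,"ty":0.5,"tz":-0.23,"wx":0,"wy":0,"wz":0},
  {"claw":0.2,"tx":-0.08,"ty":0.97,"tz":-0.23,"wx":0,"wy":0,"wz":0},
  {"claw":0.2,"tx":-0.08,"ty":0.97,"tz":-0.23,"wx":0,"wy":0,"wz":0},
  {"claw":0.2,"tx":-0.08,"ty":0.97,"tz":-0.23,"wx":0,"wy":0,"wz":0},
  {"claw":0.2,"tx":-0.08,"ty":0.97,"tz":-0.23,"wx":0,"wy":0,"wz":0},
  {"claw":0.2,"tx":-0.08,"ty":0.97,"tz":-0.23,"wx":0,"wy":0,"wz":0},
  {"claw":0.2,"tx":-0.08,"ty":0.97,"tz":-0.23,"wx":0,"wy":0,"wz":0},
  {"claw":0.2,"tx":-0.08,"ty":0.97,"tz":-0.23,"wx":0,"wy":0,"wz":0},
  {"claw":0.2,"tx":-0.08,"ty":0.97,"tz":-0.23,"wx":0,"wy":0,"wz":0},
  {"claw":0.2,"tx":-0.08,"ty":0.97,"tz":-0.23,"wx":0,"wy":0,"wz":0},
  {"claw":0.2,"tx":-0.08,"ty":0.97,"tz":-0.23,"wx":0,"wy":0,"wz":0},
  {"claw":0.2,"tx":-0.08,"ty":0.97,"tz":-0.23,"wx":0,"wy":0,"wz":0},
])

```text
time_s: 11.07
position: [0.4921, -0.3352, 0.1564]
ee_rot: [0.843, 0.022, 0.538, -0.011]
wrist_force: [0.9, 0.4, -4.5]
width: 0.0311
finger_force: 40.0
```

move_arm([
  {"claw":0.2,"tx":-0.1,"ty":0.97,"tz":-0.23,"wx":0,"wy":0,"wz":0},
  {"claw":0.2,"tx":-0.05,"ty":0.5,"tz":-0.1,"wx":0,"wy":0,"wz":0},
  {"claw":0.2,"tx":0,"ty":0,"tz":0,"wx":0,"wy":0,"wz":0},
])

```text
time_s: 11.32
position: [0.4848, -0.3738, 0.1566]
ee_rot: [0.842, 0.021, 0.538, -0.01]
wrist_force: [-0.1, 0.0, -4.3]
width: 0.0312
finger_force: 40.0
```

```bash

python3 - <<'E'
from path import *
s=bot.get_obs(); q=s["ee_rot"]; z=R.from_quat(q).apply([0,0,1]); print(s["time_s"],s["position"].round(4),s["finger_force"],s["wrist_force"].round(2),s["q"].round(2))
T=R.from_quat(pose(np.degrees(np.arctan2(z[1],z[0])),25)); print("rot err deg",np.degrees((R.from_quat(q).inv()*T).as_rotvec()).round(2))
im=bot.grab_frame("wrist"); cv2.imwrite("pics/w8.png",im)
for qn in ("cell","small_weight_mid","weight_mid"):
  for d in bot.look_for("wrist",qn)[:2]: print(qn,toworld("wrist",d["at"]).round(3),round(d["score"],2))
t=np.array([.474,-.369,.053])+.011*z
show(plan(s["position"],q,t+[0,0,.006],T.as_quat()),.2)
E
```

```text
11.3167 [ 0.4848 -0.3738  0.1566] 39.98656486161053 [-0.13  0.01 -4.31] [-1.22  0.56  1.83  1.47  1.05 -0.73]
rot err deg [ 0.   -0.17  0.41]
cell [ 0.494 -0.362  0.009] 0.69
weight_mid [ 0.762 -0.041  0.052] 0.83
weight_mid [ 0.472 -0.371  0.196] 0.6
[{"claw":0.2,"tx":-0.74,"ty":-0.05,"tz":0.34,"wx":0,"wy":-0.01,"wz":0.01},{"claw":0.2,"tx":-0.75,"ty":-0.04,"tz":0.34,"wx":0,"wy":-0,"wz":0.02},{"claw":0.2,"tx":-0.74,"ty":-0.05,"tz":0.34,"wx":0,"wy":-0.01,"wz":0.01},{"claw":0.2,"tx":-0.75,"ty":-0.04,"tz":0.34,"wx":0,"wy":-0,"wz":0.02},{"claw":0.2,"tx":-0.74,"ty":-0.05,"tz":0.34,"wx":0,"wy":-0.01,"wz":0.01}]
```

move_arm([
  {"claw":0.2,"tx":-0.74,"ty":-0.05,"tz":0.34,"wx":0,"wy":0,"wz":0.01},
  {"claw":0.2,"tx":-0.74,"ty":-0.05,"tz":0.34,"wx":0,"wy":0,"wz":0.01},
  {"claw":0.2,"tx":-0.74,"ty":-0.05,"tz":0.34,"wx":0,"wy":0,"wz":0.01},
  {"claw":0.2,"tx":-0.74,"ty":-0.05,"tz":0.34,"wx":0,"wy":0,"wz":0.01},
  {"claw":0.2,"tx":-0.74,"ty":-0.05,"tz":0.34,"wx":0,"wy":0,"wz":0.01},
  {"claw":0.2,"tx":0,"ty":0,"tz":0,"wx":0,"wy":0,"wz":0},
])

```text
time_s: 12.02
position: [0.4844, -0.3632, 0.0518]
ee_rot: [0.843, 0.018, 0.537, -0.015]
wrist_force: [-0.0, 0.5, -5.4]
width: 0.0312
finger_force: 40.0
```

move_arm([
  {"claw":0.2,"tx":-0.07,"ty":0,"tz":0.03,"wx":0,"wy":0,"wz":0},
  {"claw":0.2,"tx":-0.07,"ty":0,"tz":0.03,"wx":0,"wy":0,"wz":0},
  {"claw":0.2,"tx":0,"ty":0,"tz":0,"wx":0,"wy":0,"wz":0},
])

```text
time_s: 12.27
position: [0.4846, -0.3651, 0.0519]
ee_rot: [0.842, 0.02, 0.538, -0.012]
wrist_force: [0.7, -0.2, -4.2]
width: 0.0307
finger_force: 40.0
```

move_arm([
  {"claw":0.2,"tx":-0.06,"ty":0,"tz":0.03,"wx":0,"wy":0,"wz":0},
  {"claw":0.2,"tx":0,"ty":0,"tz":0,"wx":0,"wy":0,"wz":0},
  {"claw":0.2,"tx":0,"ty":0,"tz":0,"wx":0,"wy":0,"wz":0},
])

```text
time_s: 12.52
position: [0.4845, -0.3652, 0.0498]
ee_rot: [0.842, 0.019, 0.538, -0.012]
wrist_force: [0.4, 0.4, -5.1]
width: 0.0309
finger_force: 40.0
```

move_arm([
  {"claw":0.2,"tx":-0.05,"ty":0,"tz":0.02,"wx":0,"wy":0,"wz":0},
  {"claw":0.2,"tx":0,"ty":0,"tz":0,"wx":0,"wy":0,"wz":0},
])

```text
time_s: 12.68
position: [0.4846, -0.3653, 0.0491]
ee_rot: [0.842, 0.019, 0.539, -0.012]
wrist_force: [-1.2, 1.3, 4.8]
width: 0.031
finger_force: 40.0
```

move_arm([
  {"claw":0.6,"tx":0,"ty":0,"tz":0,"wx":0,"wy":0,"wz":0},
  {"claw":0.6,"tx":0,"ty":0,"tz":0,"wx":0,"wy":0,"wz":0},
  {"claw":0.6,"tx":0,"ty":0,"tz":0,"wx":0,"wy":0,"wz":0},
  {"claw":0.6,"tx":0,"ty":0,"tz":0,"wx":0,"wy":0,"wz":0},
])

```text
time_s: 13.02
position: [0.4844, -0.3651, 0.048]
ee_rot: [0.842, 0.019, 0.538, -0.012]
wrist_force: [0.7, 0.2, 0.2]
width: 0.0523
finger_force: 0.0
```

move_arm([
  {"claw":0.6,"tx":0,"ty":0,"tz":-0.3,"wx":0,"wy":0,"wz":0},
  {"claw":0.6,"tx":0,"ty":0,"tz":-0.6,"wx":0,"wy":0,"wz":0},
  {"claw":0.6,"tx":0,"ty":0,"tz":-0.8,"wx":0,"wy":0,"wz":0},
  {"claw":0.6,"tx":0,"ty":0,"tz":-0.8,"wx":0,"wy":0,"wz":0},
  {"claw":0.6,"tx":0,"ty":0,"tz":-0.8,"wx":0,"wy":0,"wz":0},
])

```text
time_s: 13.43
position: [0.4085, -0.3682, 0.0831]
ee_rot: [0.843, 0.019, 0.538, -0.012]
wrist_force: [0.2, 0.5, 0.0]
width: 0.0528
finger_force: 0.0
```

```bash

python3 - <<'E'
from path import *; import kin
s=bot.get_obs(); q=s["q"]; print(s["time_s"],s["position"].round(4),s["wrist_force"].round(2),q.round(2))
im=bot.grab_frame("wrist"); cv2.imwrite("pics/w9.png",im)
for qn in ("weight_mid","cell"):
  for d in bot.silhouettes("wrist",qn)[:2]:
    v,u=np.nonzero(d["mask"]); print(qn,round(d["score"],2),u.min(),u.max(),v.min(),v.max(),"at",[toworld("wrist",e["at"]).round(3).tolist() for e in bot.look_for("wrist",qn)[:2]])
W=np.array([.4745,-.3655]);a=np.linspace(0,6.28,24)
for z in (.008,.088): uv=proj("wrist",np.c_[W[0]+.016*np.cos(a),W[1]+.016*np.sin(a),0*a+z]); print(z,uv.min(0).round(0),uv.max(0).round(0))
print("bailtop",proj("wrist",[[*W,.145]]).round(0))
# hook grasp: E eye centre, approach along -hook y
for az in (0,-10):
  for t in (0,10,20):
    qt=pose(az,t); z=R.from_quat(qt).apply([0,0,1]); G=np.array([.6275,-.070,.214-.008]); qq=q.copy(); out=[]
    for o in (G-.12*z,G,G+[0,0,.03],G+[0,0,.03]+.08*HY): qq,e=kin.ik(o+.011*z,qt,qq); out.append((qq.round(2).tolist(),round(e,4)))
    print(az,t,out)
E
```

```text
13.4333 [ 0.4085 -0.3682  0.0831] [0.16 0.48 0.02] [-1.39  0.69  1.99  1.48  1.13 -1.06]
weight_mid 0.95 289 358 70 266 at [[0.763, -0.047, 0.05], [0.472, -0.369, 0.085]]
weight_mid 0.79 138 194 0 103 at [[0.764, -0.046, 0.05], [0.472, -0.369, 0.085]]
cell 0.91 64 414 186 314 at [[0.485, -0.327, 0.007]]
0.008 [300. 243.] [343. 278.]
0.088 [294. 158.] [349. 192.]
bailtop [[322.  79.]]
0 0 [([-0.67, 0.61, 2.38, 2.46, 1.45, -1.48], np.float64(0.0)), ([-0.47, 0.63, 2.04, 2.62, 1.15, -1.34], np.float64(0.0)), ([-0.47, 0.55, 2.02, 2.6, 1.07, -1.29], np.float64(0.0)), ([-0.55, 0.51, 2.24, 2.56, 1.24, -1.36], np.float64(0.0))]
0 10 [([-0.66, 0.39, 2.3, 2.37, 1.05, -1.25], np.float64(0.0)), ([-0.47, 0.53, 2.0, 2.52, 0.87, -1.23], np.float64(0.0)), ([-0.47, 0.46, 1.97, 2.47, 0.79, -1.15], np.float64(0.0)), ([-0.54, 0.39, 2.19, 2.46, 0.93, -1.22], np.float64(0.0))]
0 20 [([-0.62, 0.22, 2.17, 2.11, 0.69, -0.9], np.float64(0.0)), ([-0.45, 0.45, 1.94, 2.32, 0.6, -1.01], np.float64(0.0)), ([-0.45, 0.39, 1.91, 2.21, 0.54, -0.88], np.float64(0.0)), ([-0.52, 0.29, 2.11, 2.24, 0.64, -0.98], np.float64(0.0))]
-10 0 [([-0.46, 0.62, 2.39, 2.85, 1.44, -1.53], np.float64(0.0)), ([-0.37, 0.63, 2.04, 2.92, 1.11, -1.47], np.float64(0.0)), ([-0.37, 0.55, 2.02, 2.91, 1.01, -1.45], np.float64(0.0)), ([-0.42, 0.51, 2.24, 2.87, 1.19, -1.47], np.float64(0.0))]
-10 10 [([-0.46, 0.38, 2.31, 2.8, 0.96, -1.42], np.float64(0.0)), ([-0.37, 0.53, 2.0, 2.87, 0.8, -1.42], np.float64(0.0)), ([-0.37, 0.46, 1.98, 2.85, 0.71, -1.38], np.float64(0.0)), ([-0.42, 0.38, 2.19, 2.82, 0.85, -1.4], np.float64(0.0))]
-10 20 [([-0.44, 0.22, 2.18, 2.63, 0.52, -1.21], np.float64(0.0)), ([-0.36, 0.45, 1.94, 2.76, 0.5, -1.3], np.float64(0.0)), ([-0.36, 0.39, 1.91, 2.69, 0.41, -1.21], np.float64(0.0)), ([-0.41, 0.29, 2.11, 2.68, 0.52, -1.25], np.float64(0.0))]
```

```bash

python3 - <<'E'
from path import *
s=bot.get_obs(); A=s["position"]+[0,.03,.12]
r=plan(s["position"],s["ee_rot"],A,s["ee_rot"]); show(r,.5)
qt=pose(-10,5); z=R.from_quat(qt).apply([0,0,1]); G=np.array([.6275,-.070,.206])
print(G-.1*z); show(plan(A,s["ee_rot"],G-.10*z,qt,dmax=.95),.5)
E
```

```text
[{"claw":0.5,"tx":0.73,"ty":-0.2,"tz":-0.33,"wx":0,"wy":0,"wz":0},{"claw":0.5,"tx":0.73,"ty":-0.2,"tz":-0.33,"wx":0,"wy":0,"wz":0},{"claw":0.5,"tx":0.73,"ty":-0.2,"tz":-0.32,"wx":0,"wy":0,"wz":0},{"claw":0.5,"tx":0.73,"ty":-0.2,"tz":-0.33,"wx":0,"wy":0,"wz":0},{"claw":0.5,"tx":0.73,"ty":-0.2,"tz":-0.33,"wx":0,"wy":0,"wz":0},{"claw":0.5,"tx":0.73,"ty":-0.2,"tz":-0.33,"wx":0,"wy":0,"wz":0}]
[ 0.52939397 -0.05270126  0.21471557]
[{"claw":0.5,"tx":0.19,"ty":-0.8,"tz":0.33,"wx":-0.15,"wy":0.25,"wz":0.04},{"claw":0.5,"tx":0.18,"ty":-0.8,"tz":0.32,"wx":-0.16,"wy":0.24,"wz":0.04},{"claw":0.5,"tx":0.17,"ty":-0.82,"tz":0.31,"wx":-0.15,"wy":0.25,"wz":0.04},{"claw":0.5,"tx":0.16,"ty":-0.81,"tz":0.31,"wx":-0.15,"wy":0.25,"wz":0.04},{"claw":0.5,"tx":0.14,"ty":-0.82,"tz":0.29,"wx":-0.16,"wy":0.24,"wz":0.04},{"claw":0.5,"tx":0.14,"ty":-0.83,"tz":0.29,"wx":-0.15,"wy":0.25,"wz":0.04},{"claw":0.5,"tx":0.13,"ty":-0.83,"tz":0.28,"wx":-0.15,"wy":0.25,"wz":0.04},{"claw":0.5,"tx":0.11,"ty":-0.84,"tz":0.26,"wx":-0.16,"wy":0.24,"wz":0.05},{"claw":0.5,"tx":0.11,"ty":-0.84,"tz":0.26,"wx":-0.15,"wy":0.25,"wz":0.04},{"claw":0.5,"tx":0.1,"ty":-0.84,"tz":0.25,"wx":-0.15,"wy":0.25,"wz":0.04},{"claw":0.5,"tx":0.08,"ty":-0.85,"tz":0.23,"wx":-0.15,"wy":0.24,"wz":0.04},{"claw":0.5,"tx":0.08,"ty":-0.85,"tz":0.23,"wx":-0.16,"wy":0.25,"wz":0.04}]
[{"claw":0.5,"tx":0.07,"ty":-0.86,"tz":0.21,"wx":-0.15,"wy":0.25,"wz":0.04},{"claw":0.5,"tx":0.06,"ty":-0.86,"tz":0.2,"wx":-0.15,"wy":0.24,"wz":0.04}]
```

move_arm([
  {"claw":0.5,"tx":0.73,"ty":-0.2,"tz":-0.33,"wx":0,"wy":0,"wz":0},
  {"claw":0.5,"tx":0.73,"ty":-0.2,"tz":-0.33,"wx":0,"wy":0,"wz":0},
  {"claw":0.5,"tx":0.73,"ty":-0.2,"tz":-0.33,"wx":0,"wy":0,"wz":0},
  {"claw":0.5,"tx":0.73,"ty":-0.2,"tz":-0.33,"wx":0,"wy":0,"wz":0},
  {"claw":0.5,"tx":0.73,"ty":-0.2,"tz":-0.33,"wx":0,"wy":0,"wz":0},
  {"claw":0.5,"tx":0.73,"ty":-0.2,"tz":-0.33,"wx":0,"wy":0,"wz":0},
])

```text
time_s: 14.23
position: [0.4099, -0.3376, 0.2034]
ee_rot: [0.843, 0.02, 0.538, -0.013]
wrist_force: [0.3, -0.1, 0.4]
width: 0.0444
finger_force: 0.0
```

move_arm([
  {"claw":0.5,"tx":0.19,"ty":-0.8,"tz":0.33,"wx":-0.15,"wy":0.25,"wz":0.04},
  {"claw":0.5,"tx":0.18,"ty":-0.8,"tz":0.32,"wx":-0.15,"wy":0.25,"wz":0.04},
  {"claw":0.5,"tx":0.17,"ty":-0.82,"tz":0.31,"wx":-0.15,"wy":0.25,"wz":0.04},
  {"claw":0.5,"tx":0.16,"ty":-0.82,"tz":0.3,"wx":-0.15,"wy":0.25,"wz":0.04},
  {"claw":0.5,"tx":0.14,"ty":-0.82,"tz":0.3,"wx":-0.15,"wy":0.25,"wz":0.04},
  {"claw":0.5,"tx":0.14,"ty":-0.83,"tz":0.29,"wx":-0.15,"wy":0.25,"wz":0.04},
  {"claw":0.5,"tx":0.13,"ty":-0.83,"tz":0.28,"wx":-0.15,"wy":0.25,"wz":0.04},
  {"claw":0.5,"tx":0.12,"ty":-0.84,"tz":0.27,"wx":-0.15,"wy":0.25,"wz":0.04},
  {"claw":0.5,"tx":0.11,"ty":-0.84,"tz":0.26,"wx":-0.15,"wy":0.25,"wz":0.04},
  {"claw":0.5,"tx":0.1,"ty":-0.84,"tz":0.25,"wx":-0.15,"wy":0.25,"wz":0.04},
  {"claw":0.5,"tx":0.08,"ty":-0.85,"tz":0.24,"wx":-0.15,"wy":0.25,"wz":0.04},
  {"claw":0.5,"tx":0.08,"ty":-0.85,"tz":0.23,"wx":-0.15,"wy":0.25,"wz":0.04},
])

```text
time_s: 15.23
position: [0.5124, -0.092, 0.2132]
ee_rot: [0.751, -0.051, 0.657, 0.048]
wrist_force: [-0.1, -0.7, 0.2]
width: 0.0441
finger_force: 0.0
```

move_arm([
  {"claw":0.5,"tx":0.07,"ty":-0.86,"tz":0.21,"wx":-0.15,"wy":0.25,"wz":0.04},
  {"claw":0.5,"tx":0.06,"ty":-0.86,"tz":0.2,"wx":-0.15,"wy":0.25,"wz":0.04},
  {"claw":0.5,"tx":0,"ty":0,"tz":0,"wx":0,"wy":0,"wz":0},
])

```text
time_s: 15.48
position: [0.5295, -0.0472, 0.2147]
ee_rot: [0.733, -0.06, 0.675, 0.055]
wrist_force: [-0.6, 0.8, -0.3]
width: 0.044
finger_force: 0.0
```

```bash

python3 - <<'E'
from path import *
s=bot.get_obs(); print(s["time_s"],s["position"].round(4),s["wrist_force"].round(2),s["q"].round(2),s["width"])
z=R.from_quat(s["ee_rot"]).apply([0,0,1]); print(z.round(3))
im=bot.grab_frame("wrist"); cv2.imwrite("pics/w10.png",im)
E=np.array([.627,-.0700,.214]); print("ball,eyebot,eye c,shankbot,top,rod",proj("wrist",[E+10.4e-3*HY+.0122*HZ,E-.016*HZ,E,E-.016*HY,E+.017*HY+.069*HZ,E+.077*HZ]).round(0).tolist())
print("grasp line",proj("wrist",[s["position"]+z*k for k in (.05,.089,.1)]).round(0).tolist())
E
```

```text
15.4833 [ 0.5295 -0.0472  0.2147] [-0.56  0.76 -0.29] [-0.44  0.5   2.33  2.84  1.19 -1.48] 0.04403114809718174
[ 0.983 -0.162 -0.083]
ball,eyebot,eye c,shankbot,top,rod [[329.0, 182.0], [328.0, 213.0], [328.0, 193.0], [328.0, 186.0], [329.0, 97.0], [329.0, 81.0]]
grasp line [[319.0, 230.0], [319.0, 208.0], [319.0, 203.0]]
```

View pics/w10.png

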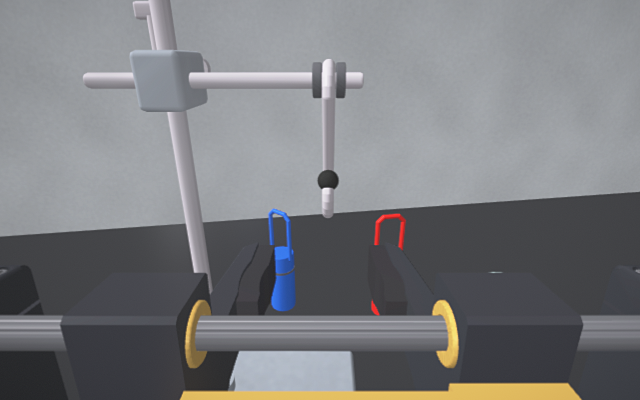

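The view shows the hook edge-on at u=328, with the ball at (328,181) and the eye bottom at (328,215). That is within 2 px of the prediction, so E=(0.627,−0.070,0.214) holds.

```bash

python3 - <<'E'
from path import *
s=bot.get_obs(); qt=pose(-10,5); z=R.from_quat(qt).apply([0,0,1]); G=np.array([.6272,-.0700,.204])+.002*HY; t=G+.011*z; print(t)
p1=t-.035*z
show(plan(s["position"],s["ee_rot"],p1,qt),.5); show(plan(p1,qt,t,qt,dmax=.5),.5)
print("lift"); show(plan(t,qt,t+.028*HZ+.003*HY,qt,dmax=.4),0); print("out"); show(plan(t,qt,t+.1*HY,qt,dmax=.7),0)
E
```

```text
[ 0.63602389 -0.07154526  0.20304129]
[{"claw":0.5,"tx":-0.02,"ty":0.05,"tz":0.75,"wx":-0.03,"wy":-0.01,"wz":-0},{"claw":0.5,"tx":-0.03,"ty":0.04,"tz":0.74,"wx":-0.02,"wy":-0.01,"wz":-0},{"claw":0.5,"tx":-0.02,"ty":0.04,"tz":0.75,"wx":-0.03,"wy":-0.01,"wz":-0},{"claw":0.5,"tx":-0.02,"ty":0.04,"tz":0.74,"wx":-0.03,"wy":-0,"wz":-0}]
[{"claw":0.5,"tx":-0,"ty":0,"tz":0.47,"wx":0,"wy":0,"wz":0},{"claw":0.5,"tx":0,"ty":0,"tz":0.46,"wx":0,"wy":0,"wz":0},{"claw":0.5,"tx":-0,"ty":0,"tz":0.47,"wx":0,"wy":0,"wz":0}]
lift
[{"claw":0,"tx":0.37,"ty":-0,"tz":-0.07,"wx":0,"wy":0,"wz":0},{"claw":0,"tx":0.37,"ty":-0,"tz":-0.07,"wx":0,"wy":0,"wz":0},{"claw":0,"tx":0.37,"ty":-0,"tz":-0.08,"wx":0,"wy":0,"wz":0}]
out
[{"claw":0,"tx":-0.06,"ty":-0,"tz":-0.66,"wx":0,"wy":0,"wz":0},{"claw":0,"tx":-0.06,"ty":-0.01,"tz":-0.67,"wx":0,"wy":0,"wz":0},{"claw":0,"tx":-0.05,"ty":-0,"tz":-0.66,"wx":0,"wy":0,"wz":0},{"claw":0,"tx":-0.06,"ty":-0,"tz":-0.67,"wx":0,"wy":0,"wz":0},{"claw":0,"tx":-0.06,"ty":-0.01,"tz":-0.66,"wx":0,"wy":0,"wz":0},{"claw":0,"tx":-0.06,"ty":-0,"tz":-0.66,"wx":0,"wy":0,"wz":0}]
```

move_arm([
  {"claw":0.5,"tx":-0.02,"ty":0.04,"tz":0.75,"wx":-0.03,"wy":0,"wz":0},
  {"claw":0.5,"tx":-0.02,"ty":0.04,"tz":0.75,"wx":-0.03,"wy":0,"wz":0},
  {"claw":0.5,"tx":-0.02,"ty":0.04,"tz":0.75,"wx":-0.03,"wy":0,"wz":0},
  {"claw":0.5,"tx":-0.02,"ty":0.04,"tz":0.75,"wx":-0.03,"wy":0,"wz":0},
  {"claw":0.5,"tx":0,"ty":0,"tz":0.47,"wx":0,"wy":0,"wz":0},
  {"claw":0.5,"tx":0,"ty":0,"tz":0.47,"wx":0,"wy":0,"wz":0},
  {"claw":0.5,"tx":0,"ty":0,"tz":0.47,"wx":0,"wy":0,"wz":0},
  {"claw":0.5,"tx":0,"ty":0,"tz":0,"wx":0,"wy":0,"wz":0},
])

```text
time_s: 16.2
position: [0.6372, -0.0774, 0.2047]
ee_rot: [0.732, -0.067, 0.675, 0.063]
wrist_force: [-1.0, 0.1, 0.3]
width: 0.044
finger_force: 0.0
```

```bash

python3 - <<'E'
from path import *
s=bot.get_obs(); print(s["time_s"],s["position"].round(4),s["wrist_force"].round(2),s["width"])
qt=pose(-10,5); z=R.from_quat(qt).apply([0,0,1]); t=np.array([.6272,-.0700,.204])+.002*HY+.011*z
d=R.from_quat(s["ee_rot"]).inv().apply(t-s["position"]); print("err tool mm",(d*1e3).round(1), np.degrees((R.from_quat(s["ee_rot"]).inv()*R.from_quat(qt)).as_rotvec()).round(2))
bot.grab_frame("wrist")
for n in ("hook_eye","hook_mid"):
  for d in bot.silhouettes("wrist",n)[:1]:
    v,u=np.nonzero(d["mask"]); print(n,d["score"],u.min(),u.max(),u.mean().round(1),v.min(),v.max())
    for r in range(v.min(),v.max(),15): print(r,u[v==r].min(),u[v==r].max(),end="; ")
E=np.array([.627,-.07,.214]); print(proj("wrist",[E+10.4e-3*HY+.0122*HZ,E-.02*HZ,E+.016*HY]).round(0).tolist())
E
```

```text
16.2 [ 0.6372 -0.0774  0.2047] [-1.01  0.14  0.31] 0.04399490448999732
err tool mm [-1.8 -5.5 -2.1] [ 0.52 -0.34  0.02]
hook_eye 0.78 282 321 299.7 24 312
24 296 298; 39 285 311; 54 283 309; 69 283 309; 84 283 312; 99 283 309; 114 284 310; 129 286 310; 144 287 311; 159 289 311; 174 291 311; 189 291 312; 204 294 312; 219 295 313; 234 292 314; 249 282 321; 264 287 316; 279 291 313; 294 292 313; 309 294 309; hook_mid 0.79 282 321 299.7 24 312
24 296 301; 39 285 311; 54 283 309; 69 283 308; 84 283 312; 99 282 310; 114 284 310; 129 286 310; 144 287 311; 159 289 312; 174 291 311; 189 292 312; 204 294 312; 219 295 313; 234 291 313; 249 283 320; 264 287 316; 279 291 313; 294 291 313; 309 296 309; [[310.0, 253.0], [311.0, 304.0], [309.0, 290.0]]
```

move_arm([
  {"claw":0.5,"tx":-0.06,"ty":-0.26,"tz":-0.06,"wx":0.08,"wy":-0.05,"wz":0},
  {"claw":0.5,"tx":0,"ty":0,"tz":0,"wx":0,"wy":0,"wz":0},
  {"claw":0.5,"tx":0,"ty":0,"tz":0,"wx":0,"wy":0,"wz":0},
])

```text
time_s: 16.6
position: [0.6352, -0.0686, 0.2031]
ee_rot: [0.735, -0.064, 0.673, 0.059]
wrist_force: [0.4, 0.3, 0.7]
width: 0.0442
finger_force: 0.0
```

```bash

python3 - <<'E'
from path import *
s=bot.get_obs(); print(s["time_s"],s["position"].round(4),s["wrist_force"].round(2),s["width"])
qt=pose(-10,5); z=R.from_quat(qt).apply([0,0,1]); t=np.array([.6272,-.0700,.204])+.002*HY+.011*z
d=R.from_quat(s["ee_rot"]).inv().apply(t-s["position"]); print("err tool mm",(d*1e3).round(1))
bot.grab_frame("wrist")
for d in bot.silhouettes("wrist","hook_eye")[:1]:
    v,u=np.nonzero(d["mask"]); print(d["score"],v.min(),v.max())
    for r in range(219,v.max(),10): print(r,u[v==r].min(),u[v==r].max(),end="; ")
print(proj("wrist",[s["position"]-.011*z,s["position"]]).round(1))
E
```

```text
16.6 [ 0.6352 -0.0686  0.2031] [0.38 0.33 0.68] 0.04416930775543408
err tool mm [0.1 2.7 1.3]
0.92 19 303
219 315 332; 229 310 335; 239 304 341; 249 305 340; 259 311 335; 269 313 332; 279 313 332; 289 313 332; 299 315 330; [[321.3 286.1]
 [321.3 272.8]]
```

move_arm([
  {"claw":0,"tx":0,"ty":0,"tz":0,"wx":0,"wy":0,"wz":0},
  {"claw":0,"tx":0,"ty":0,"tz":0,"wx":0,"wy":0,"wz":0},
  {"claw":0,"tx":0,"ty":0,"tz":0,"wx":0,"wy":0,"wz":0},
  {"claw":0,"tx":0,"ty":0,"tz":0,"wx":0,"wy":0,"wz":0},
  {"claw":0,"tx":0,"ty":0,"tz":0,"wx":0,"wy":0,"wz":0},
  {"claw":0,"tx":0,"ty":0,"tz":0,"wx":0,"wy":0,"wz":0},
  {"claw":0,"tx":0,"ty":0,"tz":0,"wx":0,"wy":0,"wz":0},
], newtons=15)

```text
time_s: 17.28
position: [0.6356, -0.069, 0.2031]
ee_rot: [0.735, -0.064, 0.673, 0.059]
wrist_force: [-0.5, 0.1, 0.3]
width: 0.0073
finger_force: 15.0
```

move_arm([
  {"claw":0,"tx":0,"ty":0,"tz":0,"wx":0,"wy":0,"wz":0},
  {"claw":0,"tx":0.39,"ty":0,"tz":-0.07,"wx":0,"wy":0,"wz":0},
  {"claw":0,"tx":0.39,"ty":0,"tz":-0.11,"wx":0,"wy":0,"wz":0},
  {"claw":0,"tx":0.28,"ty":0,"tz":-0.12,"wx":0,"wy":0,"wz":0},
  {"claw":0,"tx":0,"ty":0,"tz":0,"wx":0,"wy":0,"wz":0},
], newtons=25)

```text
time_s: 17.7
position: [0.6302, -0.068, 0.2315]
ee_rot: [0.734, -0.064, 0.674, 0.059]
wrist_force: [-1.0, -1.2, -1.4]
width: 0.007
finger_force: 25.0
```

```bash

python3 - <<'E'
from path import *
s=bot.get_obs(); print(s["time_s"],s["position"].round(4),s["wrist_force"].round(2),s["moment"].round(2),s["width"],s["finger_force"])
bot.grab_frame("wrist"); 
for d in bot.silhouettes("wrist","hook_eye")[:1]:
    v,u=np.nonzero(d["mask"]); print(d["score"],v.min(),v.max())
    for r in range(v.min(),v.max(),25): print(r,u[v==r].min(),u[v==r].max(),end="; ")
E
```

```text
17.7 [ 0.6302 -0.068   0.2315] [-0.96 -1.2  -1.4 ] [ 0.11  0.67 -0.04] 0.007008102036753857 24.998801696347073
0.83 19 305
19 319 325; 44 310 336; 69 309 336; 94 310 335; 119 310 334; 144 311 333; 169 312 332; 194 312 331; 219 313 330; 244 303 341; 269 312 332; 294 312 331;
```

move_arm([
  {"claw":0,"tx":-0.03,"ty":0,"tz":-0.3,"wx":0,"wy":0,"wz":0},
  {"claw":0,"tx":-0.03,"ty":0,"tz":-0.3,"wx":0,"wy":0,"wz":0},
  {"claw":0,"tx":-0.05,"ty":0,"tz":-0.6,"wx":0,"wy":0,"wz":0},
  {"claw":0,"tx":-0.05,"ty":0,"tz":-0.66,"wx":0,"wy":0,"wz":0},
  {"claw":0,"tx":-0.05,"ty":0,"tz":-0.66,"wx":0,"wy":0,"wz":0},
  {"claw":0,"tx":-0.05,"ty":0,"tz":-0.66,"wx":0,"wy":0,"wz":0},
  {"claw":0,"tx":-0.05,"ty":0,"tz":-0.66,"wx":0,"wy":0,"wz":0},
])

```text
time_s: 18.38
position: [0.5342, -0.051, 0.2305]
ee_rot: [0.735, -0.065, 0.673, 0.059]
wrist_force: [0.0, 0.3, -1.6]
width: 0.0073
finger_force: 25.0
```

```bash

python3 - <<'E'
from path import *; import kin
s=bot.get_obs(); q=s["q"]; print(s["time_s"],s["position"].round(4),s["wrist_force"].round(2),s["width"],s["finger_force"],q.round(2))
bot.grab_frame("wrist"); 
for d in bot.silhouettes("wrist","hook_eye")[:1]:
    v,u=np.nonzero(d["mask"]); print(d["score"],v.min(),v.max(),u.min(),u.max())
# bin: candidates for release pose: grasp point above bin floor, various az/tilt
B=np.array([.488,.306,0])
for az in (0,20,40,60):
  for t in (5,40,70):
    qt=pose(az,t); z=R.from_quat(qt).apply([0,0,1]); qq=q.copy(); 
    for f in np.linspace(0,1,6)[1:]:
        T=R.from_quat(s["ee_rot"]); rv=(T.inv()*R.from_quat(qt)).as_rotvec(); qm=(T*R.from_rotvec(rv*f)).as_quat()
        tgt=B+[0,0,.12]+.011*z; qq,e=kin.ik(s["position"]+f*(tgt-s["position"]),qm,qq)
    q2,e2=kin.ik(B+[0,0,.06]+.011*z,qt,qq)
    print(az,t,qq.round(2),round(e,4),"|",q2.round(2),round(e2,4),kin.links(q2)[1].round(3))
E
```

```text
18.3833 [ 0.5342 -0.051   0.2305] [ 0.03  0.34 -1.65] 0.007289203080953821 25.00217161650653 [-0.44  0.44  2.3   2.85  1.1  -1.46]
0.58 19 304 303 341
0 5 [ 0.57  0.79  2.06  3.75  1.25 -1.73] 0.0 | [ 0.57  0.95  2.06  3.73  1.37 -1.65] 0.0 [0.258 0.306 0.08 ]
0 40 [ 0.5   0.51  1.9   4.53  0.39 -2.6 ] 0.0 | [ 0.5   0.64  1.94  4.16  0.45 -2.2 ] 0.0 [0.311 0.306 0.208]
0 70 [ 0.42  0.51  1.95  4.54  0.19 -2.63] 0.0764 | [ 0.43  0.61  1.93  4.54  0.19 -2.62] 0.0605 [0.334 0.28  0.222]
20 5 [ 0.36  0.8   2.2   3.15  1.34 -1.57] 0.0 | [ 0.36  0.98  2.19  3.15  1.51 -1.57] 0.0 [0.272 0.227 0.08 ]
20 40 [ 0.36  0.48  1.99  3.17  0.2  -1.6 ] 0.0 | [ 0.36  0.62  2.03  3.16  0.38 -1.58] 0.0 [0.322 0.246 0.208]
20 70 [ 0.44  0.51  1.95  4.51  0.19 -2.86] 0.0771 | [ 0.44  0.61  1.93  4.51  0.19 -2.86] 0.0602 [0.331 0.285 0.222]
40 5 [ 0.13  0.81  2.21  2.56  1.38 -1.5 ] 0.0 | [ 0.13  0.99  2.2   2.57  1.52 -1.6 ] 0.0 [0.312 0.158 0.08 ]
40 40 [ 0.2   0.48  1.99  1.91  0.4  -0.7 ] 0.0 | [ 0.2   0.62  2.04  2.26  0.49 -1.08] 0.0 [0.352 0.192 0.208]
40 70 [0.3  0.46 1.66 0.21 0.7  1.03] 0.0 | [0.3  0.56 1.72 0.26 0.55 0.97] 0.0 [0.427 0.255 0.277]
60 5 [-0.03  0.8   2.1   2.03  1.37 -1.35] 0.0 | [-0.03  0.96  2.09  2.06  1.44 -1.49] 0.0 [0.373 0.107 0.08 ]
60 40 [ 0.09  0.5   1.92  1.43  0.69 -0.56] 0.0 | [ 0.09  0.63  1.97  1.64  0.68 -0.83] 0.0 [0.399 0.153 0.208]
60 70 [0.25 0.48 1.64 0.34 0.81 0.56] 0.0 | [0.25 0.57 1.7  0.41 0.66 0.48] 0.0 [0.449 0.238 0.277]
```

```bash

python3 - <<'E'
from path import *; import kin
s=bot.get_obs(); q=s["q"]; qt=pose(55,58); z=R.from_quat(qt).apply([0,0,1]); G=np.array([.468,.271,.0]); T=R.from_quat(s["ee_rot"]); rv=(T.inv()*R.from_quat(qt)).as_rotvec()
A=G+[0,0,.15]+.011*z; Bp=G+[0,0,.042]+.011*z; qq=q
for f in np.linspace(0,1,8)[1:]:
    qq,e=kin.ik(s["position"]+f*(A-s["position"]),(T*R.from_rotvec(rv*f)).as_quat(),qq); print(qq.round(2),round(e,4))
print(kin.ik(Bp,qt,qq)[0].round(2),A,Bp)
show(plan(s["position"],s["ee_rot"],A,qt,smin=.95),0)
print("down"); show(plan(A,qt,Bp,qt),0)
E
```

```text
[-0.41  0.38  2.3   2.69  0.93 -1.44] 0.0
[-0.35  0.32  2.27  2.5   0.76 -1.35] 0.0
[-0.27  0.28  2.22  2.24  0.59 -1.17] 0.0
[-0.18  0.26  2.15  1.86  0.47 -0.83] 0.0
[-0.08  0.27  2.05  1.36  0.45 -0.37] 0.0
[0.03 0.31 1.95 0.94 0.53 0.02] 0.0
[0.13 0.36 1.83 0.68 0.67 0.26] 0.0
[ 0.13  0.57  1.93  1.07  0.46 -0.19] [0.47134344 0.27577493 0.14067147] [0.47134344 0.27577493 0.03267147]
[{"claw":0,"tx":-0.25,"ty":-0.78,"tz":-0.27,"wx":0.62,"wy":-0.51,"wz":-0.38},{"claw":0,"tx":-0.23,"ty":-0.8,"tz":-0.22,"wx":0.63,"wy":-0.51,"wz":-0.39},{"claw":0,"tx":-0.21,"ty":-0.82,"tz":-0.15,"wx":0.62,"wy":-0.51,"wz":-0.38},{"claw":0,"tx":-0.19,"ty":-0.83,"tz":-0.09,"wx":0.63,"wy":-0.52,"wz":-0.39},{"claw":0,"tx":-0.15,"ty":-0.85,"tz":-0.02,"wx":0.62,"wy":-0.51,"wz":-0.38},{"claw":0,"tx":-0.12,"ty":-0.85,"tz":0.03,"wx":0.62,"wy":-0.51,"wz":-0.39},{"claw":0,"tx":-0.09,"ty":-0.85,"tz":0.09,"wx":0.63,"wy":-0.51,"wz":-0.38},{"claw":0,"tx":-0.05,"ty":-0.85,"tz":0.15,"wx":0.62,"wy":-0.51,"wz":-0.39},{"claw":0,"tx":-0,"ty":-0.84,"tz":0.2,"wx":0.62,"wy":-0.51,"wz":-0.38},{"claw":0,"tx":0.03,"ty":-0.82,"tz":0.25,"wx":0.63,"wy":-0.51,"wz":-0.38},{"claw":0,"tx":0.09,"ty":-0.8,"tz":0.3,"wx":0.62,"wy":-0.52,"wz":-0.39},{"claw":0,"tx":0.13,"ty":-0.78,"tz":0.35,"wx":0.63,"wy":-0.51,"wz":-0.38}]
[{"claw":0,"tx":0.17,"ty":-0.75,"tz":0.38,"wx":0.62,"wy":-0.51,"wz":-0.39},{"claw":0,"tx":0.23,"ty":-0.72,"tz":0.42,"wx":0.62,"wy":-0.51,"wz":-0.38},{"claw":0,"tx":0.28,"ty":-0.68,"tz":0.45,"wx":0.63,"wy":-0.51,"wz":-0.39},{"claw":0,"tx":0.32,"ty":-0.64,"tz":0.48,"wx":0.62,"wy":-0.51,"wz":-0.38}]
down
[{"claw":0,"tx":-0.46,"ty":0,"tz":0.73,"wx":0,"wy":0,"wz":0},{"claw":0,"tx":-0.46,"ty":-0,"tz":0.74,"wx":0,"wy":0,"wz":0},{"claw":0,"tx":-0.45,"ty":-0,"tz":0.73,"wx":0,"wy":0,"wz":0},{"claw":0,"tx":-0.46,"ty":0,"tz":0.73,"wx":0,"wy":0,"wz":0},{"claw":0,"tx":-0.46,"ty":0,"tz":0.73,"wx":0,"wy":0,"wz":0}]
```

move_arm([
  {"claw":0,"tx":-0.25,"ty":-0.78,"tz":-0.27,"wx":0.62,"wy":-0.51,"wz":-0.38},
  {"claw":0,"tx":-0.23,"ty":-0.8,"tz":-0.22,"wx":0.62,"wy":-0.51,"wz":-0.38},
  {"claw":0,"tx":-0.21,"ty":-0.82,"tz":-0.15,"wx":0.62,"wy":-0.51,"wz":-0.38},
  {"claw":0,"tx":-0.19,"ty":-0.83,"tz":-0.09,"wx":0.62,"wy":-0.51,"wz":-0.38},
  {"claw":0,"tx":-0.15,"ty":-0.85,"tz":-0.02,"wx":0.62,"wy":-0.51,"wz":-0.38},
  {"claw":0,"tx":-0.12,"ty":-0.85,"tz":0.03,"wx":0.62,"wy":-0.51,"wz":-0.38},
  {"claw":0,"tx":-0.09,"ty":-0.85,"tz":0.09,"wx":0.62,"wy":-0.51,"wz":-0.38},
  {"claw":0,"tx":0,"ty":0,"tz":0,"wx":0,"wy":0,"wz":0},
])

```text
time_s: 19.15
position: [0.5088, 0.093, 0.1923]
ee_rot: [0.838, 0.171, 0.518, -0.024]
wrist_force: [0.7, 0.3, -1.3]
width: 0.0071
finger_force: 25.0
```

```bash

python3 - <<'E'
from path import *
s=bot.get_obs(); print(s["time_s"],s["position"].round(4),s["wrist_force"].round(2),s["width"],s["finger_force"],s["q"].round(2))
qt=pose(55,58); z=R.from_quat(qt).apply([0,0,1]); A=np.array([.468,.271,.15])+.011*z
show(plan(s["position"],s["ee_rot"],A,qt,smin=.8),0)
E
```

```text
19.15 [0.5088 0.093  0.1923] [ 0.69  0.28 -1.26] 0.00710564494786618 25.00016054887965 [-0.26  0.28  2.21  2.23  0.58 -1.15]
[{"claw":0,"tx":-0.05,"ty":-0.69,"tz":0.11,"wx":0.51,"wy":-0.42,"wz":-0.31},{"claw":0,"tx":-0.02,"ty":-0.69,"tz":0.16,"wx":0.51,"wy":-0.42,"wz":-0.31},{"claw":0,"tx":0.01,"ty":-0.68,"tz":0.18,"wx":0.51,"wy":-0.42,"wz":-0.31},{"claw":0,"tx":0.04,"ty":-0.67,"tz":0.22,"wx":0.52,"wy":-0.42,"wz":-0.31},{"claw":0,"tx":0.07,"ty":-0.65,"tz":0.25,"wx":0.51,"wy":-0.43,"wz":-0.32},{"claw":0,"tx":0.1,"ty":-0.64,"tz":0.28,"wx":0.51,"wy":-0.42,"wz":-0.31},{"claw":0,"tx":0.13,"ty":-0.62,"tz":0.31,"wx":0.51,"wy":-0.42,"wz":-0.31},{"claw":0,"tx":0.17,"ty":-0.59,"tz":0.33,"wx":0.51,"wy":-0.42,"wz":-0.31},{"claw":0,"tx":0.2,"ty":-0.58,"tz":0.36,"wx":0.51,"wy":-0.42,"wz":-0.31},{"claw":0,"tx":0.23,"ty":-0.55,"tz":0.37,"wx":0.52,"wy":-0.42,"wz":-0.31},{"claw":0,"tx":0.26,"ty":-0.52,"tz":0.39,"wx":0.51,"wy":-0.42,"wz":-0.31}]
```

move_arm([
  {"claw":0,"tx":-0.05,"ty":-0.69,"tz":0.11,"wx":0.51,"wy":-0.42,"wz":-0.31},
  {"claw":0,"tx":-0.02,"ty":-0.69,"tz":0.16,"wx":0.51,"wy":-0.42,"wz":-0.31},
  {"claw":0,"tx":0.01,"ty":-0.68,"tz":0.18,"wx":0.51,"wy":-0.42,"wz":-0.31},
  {"claw":0,"tx":0.04,"ty":-0.67,"tz":0.22,"wx":0.51,"wy":-0.42,"wz":-0.31},
  {"claw":0,"tx":0.07,"ty":-0.65,"tz":0.25,"wx":0.51,"wy":-0.42,"wz":-0.31},
  {"claw":0,"tx":0.1,"ty":-0.64,"tz":0.28,"wx":0.51,"wy":-0.42,"wz":-0.31},
  {"claw":0,"tx":0.13,"ty":-0.62,"tz":0.31,"wx":0.51,"wy":-0.42,"wz":-0.31},
  {"claw":0,"tx":0.17,"ty":-0.6,"tz":0.33,"wx":0.51,"wy":-0.42,"wz":-0.31},
  {"claw":0,"tx":0.2,"ty":-0.58,"tz":0.36,"wx":0.51,"wy":-0.42,"wz":-0.31},
  {"claw":0,"tx":0.23,"ty":-0.55,"tz":0.37,"wx":0.51,"wy":-0.42,"wz":-0.31},
  {"claw":0,"tx":0.26,"ty":-0.52,"tz":0.39,"wx":0.51,"wy":-0.42,"wz":-0.31},
  {"claw":0,"tx":0,"ty":0,"tz":0,"wx":0,"wy":0,"wz":0},
])

```text
time_s: 20.15
position: [0.4722, 0.2765, 0.1399]
ee_rot: [0.853, 0.442, 0.245, -0.129]
wrist_force: [-0.8, 0.2, -1.5]
width: 0.0072
finger_force: 25.0
```

```bash

python3 - <<'E'
from path import *
s=bot.get_obs(); print(s["time_s"],s["position"].round(4),s["wrist_force"].round(2),s["width"],s["finger_force"],s["q"].round(2))
qt=pose(55,58); z=R.from_quat(qt).apply([0,0,1]); A=np.array([.468,.271,.042])+.011*z
print(np.degrees((R.from_quat(s["ee_rot"]).inv()*R.from_quat(qt)).as_rotvec()).round(1))
show(plan(s["position"],s["ee_rot"],A,s["ee_rot"],smin=.8),0)
bot.grab_frame("wrist")
for qn in ("hook_eye","bin_in"):
  for d in bot.silhouettes("wrist",qn)[:1]: v,u=np.nonzero(d["mask"]); print(qn,d["score"],u.min(),u.max(),v.min(),v.max())
E
```

```text
20.15 [0.4722 0.2765 0.1399] [-0.75  0.18 -1.49] 0.007168571454036344 25.000373652328562 [0.13 0.36 1.82 0.68 0.67 0.26]
[-0.1 -0.1 -0.3]
[{"claw":0,"tx":-0.46,"ty":0,"tz":0.72,"wx":0,"wy":0,"wz":0},{"claw":0,"tx":-0.47,"ty":0,"tz":0.72,"wx":0,"wy":0,"wz":0},{"claw":0,"tx":-0.46,"ty":0,"tz":0.73,"wx":0,"wy":0,"wz":0},{"claw":0,"tx":-0.46,"ty":0.01,"tz":0.72,"wx":0,"wy":0,"wz":0},{"claw":0,"tx":-0.47,"ty":-0,"tz":0.72,"wx":0,"wy":0,"wz":0}]
hook_eye 0.94 303 340 19 304
bin_in 0.86 162 477 93 392
```

move_arm([
  {"claw":0,"tx":-0.46,"ty":0,"tz":0.72,"wx":0,"wy":0,"wz":0},
  {"claw":0,"tx":-0.46,"ty":0,"tz":0.72,"wx":0,"wy":0,"wz":0},
  {"claw":0,"tx":-0.46,"ty":0,"tz":0.72,"wx":0,"wy":0,"wz":0},
  {"claw":0,"tx":-0.46,"ty":0,"tz":0.72,"wx":0,"wy":0,"wz":0},
  {"claw":0,"tx":-0.23,"ty":0,"tz":0.36,"wx":0,"wy":0,"wz":0},
  {"claw":0,"tx":0,"ty":0,"tz":0,"wx":0,"wy":0,"wz":0},
])

```text
time_s: 20.8
position: [0.4707, 0.2729, 0.0423]
ee_rot: [0.855, 0.439, 0.244, -0.128]
wrist_force: [-0.5, -0.5, -1.5]
width: 0.0071
finger_force: 25.0
```

move_arm([
  {"claw":0,"tx":-0.15,"ty":0,"tz":0.24,"wx":0,"wy":0,"wz":0},
  {"claw":0,"tx":0,"ty":0,"tz":0,"wx":0,"wy":0,"wz":0},
])

```text
time_s: 20.97
position: [0.4716, 0.2734, 0.0372]
ee_rot: [0.854, 0.44, 0.246, -0.127]
wrist_force: [-0.1, 0.3, -0.9]
width: 0.0074
finger_force: 25.0
```

move_arm([
  {"claw":0,"tx":-0.12,"ty":0,"tz":0.2,"wx":0,"wy":0,"wz":0},
  {"claw":0,"tx":0,"ty":0,"tz":0,"wx":0,"wy":0,"wz":0},
])

```text
time_s: 21.13
position: [0.4717, 0.2738, 0.0318]
ee_rot: [0.854, 0.44, 0.246, -0.127]
wrist_force: [-0.3, 0.3, -1.0]
width: 0.0075
finger_force: 25.0
```

move_arm([
  {"claw":0.35,"tx":0,"ty":0,"tz":0,"wx":0,"wy":0,"wz":0},
  {"claw":0.35,"tx":0,"ty":0,"tz":0,"wx":0,"wy":0,"wz":0},
  {"claw":0.35,"tx":0,"ty":0,"tz":0,"wx":0,"wy":0,"wz":0},
  {"claw":0.35,"tx":0,"ty":0,"tz":0,"wx":0,"wy":0,"wz":0},
  {"claw":0.35,"tx":0,"ty":0,"tz":0,"wx":0,"wy":0,"wz":0},
  {"claw":0.35,"tx":0,"ty":0,"tz":0,"wx":0,"wy":0,"wz":0},
])

```text
time_s: 21.63
position: [0.4717, 0.2743, 0.0317]
ee_rot: [0.854, 0.441, 0.246, -0.127]
wrist_force: [-0.0, 0.0, -0.3]
width: 0.0308
finger_force: 0.1
```

move_arm([
  {"claw":0.35,"tx":0,"ty":0,"tz":-0.3,"wx":0,"wy":0,"wz":0},
  {"claw":0.35,"tx":0,"ty":0,"tz":-0.6,"wx":0,"wy":0,"wz":0},
  {"claw":0.35,"tx":0,"ty":0,"tz":-0.9,"wx":0,"wy":0,"wz":0},
  {"claw":0.35,"tx":0,"ty":0,"tz":-0.9,"wx":0,"wy":0,"wz":0},
  {"claw":0.35,"tx":0,"ty":0,"tz":-0.9,"wx":0,"wy":0,"wz":0},
  {"claw":0.35,"tx":0,"ty":0,"tz":0,"wx":0,"wy":0,"wz":0},
])

```text
time_s: 22.13
position: [0.4438, 0.2341, 0.1106]
ee_rot: [0.854, 0.441, 0.248, -0.126]
wrist_force: [-0.6, 0.0, 0.4]
width: 0.0306
finger_force: 0.0
```

```bash

python3 - <<'E'
from path import *
s=bot.get_obs(); print(s["time_s"],s["position"].round(4),s["wrist_force"].round(2),s["width"])
cv2.imwrite("pics/w11.png",bot.grab_frame("wrist")); cv2.imwrite("pics/side11.png",bot.grab_frame("side")); cv2.imwrite("pics/top11.png",bot.grab_frame("top"))
for n,qs in (("wrist",("hook_mid","bin_in","jar")),("side",("weight_mid","small_weight_mid","jar","beaker","hook_mid","rod_end")),("top",("weight_mid","hook_mid","jar"))):
  for q in qs: print(n,q,[(toworld(n,d["at"]).round(3).tolist(),round(d["score"],2)) for d in bot.look_for(n,q)[:4]])
E
```

```text
22.1333 [0.4438 0.2341 0.1106] [-0.56  0.02  0.37] 0.030634880748913
wrist hook_mid [([0.482, 0.314, 0.011], 0.97)]
wrist bin_in [([0.498, 0.321, 0.003], 0.95)]
wrist jar [([0.623, 0.267, 0.085], 0.59)]
side weight_mid [([0.768, -0.044, 0.062], 0.77), ([0.474, -0.374, 0.068], 0.62), ([0.739, -0.173, 0.068], 0.55)]
side small_weight_mid [([0.483, -0.259, 0.047], 0.73)]
side jar [([0.642, 0.246, 0.076], 0.91), ([0.637, 0.011, 0.014], 0.62)]
side beaker [([0.642, -0.277, 0.055], 0.86)]
side hook_mid []
side rod_end [([0.641, 0.013, 0.012], 0.87)]
top weight_mid [([0.768, -0.03, 0.083], 0.67)]
top hook_mid []
top jar [([0.646, 0.257, 0.127], 0.8)]
```

```bash

python3 - <<'E'
from path import *
W=np.array([.4745,-.3655]); pr=proj("side",[[*W,.008],[*W,.088],[*W,.145]]); print(pr.round(0).tolist())
ok=False
for d in bot.silhouettes("side","weight_mid")[:5]:
    v,u=np.nonzero(d["mask"]); print(round(d["score"],2),u.min(),u.max(),v.min(),v.max())
    ok|=bool(abs(u.mean()-pr[1,0])<8 and v.max()-v.min()>25)
print(ok)
if ok: print(bot.finish_job())
E
```

```text
[[309.0, 369.0], [309.0, 345.0], [309.0, 326.0]]
0.84 304 318 324 374
0.66 371 382 218 258
0.61 378 390 259 287
0.41 295 305 309 331
True
the job is handed in; nothing more can be done
None
```

The weight was drawn off the hook and stands upright in the empty tray cell, and the S-hook lies in the grey bin. The last camera check found the jar, beaker and small weight where they were, and the job was handed in at about 22 s.

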